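# Warm the taco formers on the griddle's bar

## Task

First clear the red brush off the griddle plate and lay it flat in the blue tray, then slide the griddle's heat slider to the red mark and let go. With the heat at red, hang every taco former that is there over the warming bar, crest along the bar, and let go of each; only when all are hanging, slide the heat back to the green mark. Leave the measuring cup and the salt jar where they stand; at the end the brush must still lie in the tray and every former hang on the bar.

Things in the scene. Friction and masses are not known exactly. Their poses are not given: they have to be found in the camera images.
- griddle: Electric griddle, fixed aluminium block 270 (x) by 320 (y) mm; origin under its centre on the work surface, x pointing from its control strip to its back, z up. Its dark cooking plate is 60 mm high, from x = -57 to +129 mm and 300 mm in y; the lower (50 mm high) control strip lies at its -x edge. Place and yaw vary.
- bar_mid (a point): Midpoint of the steel warming bar's centre line, 95 mm behind and 170 mm above the griddle's origin, axes as the griddle's. The bar is 12 mm thick, level and fixed, and runs along y for 168 mm each way to its posts (14 mm thick), which are no higher than the bar.
- heat (a joint): Position of the heat slider in m, 0 (off, -y end of the track) to 0.12 (+y end); +1 mm of joint is 1 mm of travel along the griddle's y axis (the y axis of bar_mid). Friction about 1.5 N; it stays where it is left.
- heat_top (a point): Centre of the top of the black slider grip on the griddle's control strip (-x side of the griddle). The grip is an upright block 28 (griddle x) by 20 (griddle y) by 40 mm high below this point, standing on a track 14 mm high; the top is about 105 mm above the work surface. Frame axes as bar_mid.
- red_mark_c (a point): Top centre of the small red tab (16 by 8 by 5 mm, fixed) beside the track on the plate side: the heating-up position. The slider is on it when the grip's centre is level with the tab along the griddle's y axis. Its place along the track varies.
- green_mark_c (a point): Top centre of the small green tab, same size and row as the red one: the keep-warm position, read in the same way. Its place along the track varies.
- brush_c (a point): Centre of the red silicone basting brush, 8 mm above its underside. It lies flat, 190 mm long along its x axis; handle 18 mm wide (y), 14 mm high, from x = -95 to +45 mm; head 36 mm wide, 18 mm high, from +45 to +95 mm; 60 g, balanced at this point. At the start it lies across the cooking plate, in front of the bar.
- tray_in (a point): Centre of the inner floor (4 mm above the work surface) of the blue ceramic brush tray: 250 (x) by 120 (y) by 18 mm outside, walls 4 mm, open on top, fixed for the run. Frame axes are the tray's.
- former0_c (a point): Centre of a copper-coloured taco-shell former, 30 mm above its feet: an inverted U of 3 mm sheet, open below and at both ends, 60 mm long along y (its crest), 36 mm over two upright flat legs (x; 30 mm clear between; 43 mm high), 58 mm high with its 40-degree roof, flat feet turned outwards, 60 mm over all, 90 g. Starts on its feet. Hung on the bar, this point is 16 mm below bar_mid. May be absent.
- former1_c (a point): Centre of another taco-shell former, the same as former0. May be absent.
- former2_c (a point): Centre of another taco-shell former, the same as former0. May be absent.
- former3_c (a point): Centre of another taco-shell former, the same as former0. May be absent.
- measuring_cup: Bystander, to be left alone: stainless measuring cup, 70 mm wide, 50 mm high, one handle. Origin at the centre of its underside.
- salt_jar: Bystander, to be left alone: glass salt jar, 54 mm wide, 75 mm high. Origin at the centre of its underside.

How it is judged (in metres and radians):
On the way, in this order (a step that is already met when the one before it is completed fails the run):
1. the brush lies in the tray, released (x of brush_c in the frame of tray_in between -0.03 and 0.03 m and y of brush_c in the frame of tray_in between -0.045 and 0.045 m and z of brush_c in the frame of tray_in between 0.003 and 0.016 m and angle between brush_c's own x axis and vertical between 1.47 and 1.67 rad and contact force between brush and the fingers below 0.2 N), for 0.2 s.
2. the heat slider is at the red mark, released (y of heat_top in the frame of red_mark_c between -0.006 and 0.006 m and contact force between heat and the fingers below 0.3 N), for 0.2 s.
3. every former that is there hangs on the bar, the slider still at the red mark (all of step 2 and x of former0_c in the frame of bar_mid between -0.015 and 0.015 m and y of former0_c in the frame of bar_mid between -0.145 and 0.145 m and z of former0_c in the frame of bar_mid between -0.028 and -0.008 m and angle between each of former0_c, former1_c, former2_c, former3_c's own z axis and vertical below 0.35 rad and contact force between each of former0, former1, former2, former3 and the fingers below 0.2 N and linear speed of each of former0, former1, former2, former3 below 0.05 m/s and x of former1_c in the frame of bar_mid between -0.015 and 0.015 m and y of former1_c in the frame of bar_mid between -0.145 and 0.145 m and z of former1_c in the frame of bar_mid between -0.028 and -0.008 m and x of former2_c in the frame of bar_mid between -0.015 and 0.015 m and y of former2_c in the frame of bar_mid between -0.145 and 0.145 m and z of former2_c in the frame of bar_mid between -0.028 and -0.008 m and x of former3_c in the frame of bar_mid between -0.015 and 0.015 m and y of former3_c in the frame of bar_mid between -0.145 and 0.145 m and z of former3_c in the frame of bar_mid between -0.028 and -0.008 m), for 0.2 s.
4. the heat slider is at the green mark, released (y of heat_top in the frame of green_mark_c between -0.006 and 0.006 m and contact force between heat and the fingers below 0.3 N), for 0.2 s.
At the end, for the whole second after the job is handed in: Brush flat in the tray, centre within 30 mm of the tray's lengthwise and 45 mm across; each former present at rest on the bar between the posts, upright within 0.35 rad, centre within 15 mm of the bar sideways and 8 to 28 mm below it; slider within 6 mm of the green mark; all released (all of step 1 and all of step 4 and x of former0_c in the frame of bar_mid between -0.015 and 0.015 m and y of former0_c in the frame of bar_mid between -0.145 and 0.145 m and z of former0_c in the frame of bar_mid between -0.028 and -0.008 m and angle between each of former0_c, former1_c, former2_c, former3_c's own z axis and vertical below 0.35 rad and contact force between each of former0, former1, former2, former3 and the fingers below 0.2 N and linear speed of each of former0, former1, former2, former3 below 0.05 m/s and x of former1_c in the frame of bar_mid between -0.015 and 0.015 m and y of former1_c in the frame of bar_mid between -0.145 and 0.145 m and z of former1_c in the frame of bar_mid between -0.028 and -0.008 m and x of former2_c in the frame of bar_mid between -0.015 and 0.015 m and y of former2_c in the frame of bar_mid between -0.145 and 0.145 m and z of former2_c in the frame of bar_mid between -0.028 and -0.008 m and x of former3_c in the frame of bar_mid between -0.015 and 0.015 m and y of former3_c in the frame of bar_mid between -0.145 and 0.145 m and z of former3_c in the frame of bar_mid between -0.028 and -0.008 m); the robot touches nothing.
It fails at once if the measuring cup is shifted by more than 30 mm or tipped over (distance of measuring_cup from where it was at the start of the episode above 0.03 m or angle between measuring_cup's own z axis and vertical above 0.5 rad).
It fails at once if the salt jar is shifted by more than 30 mm or tipped over (distance of salt_jar from where it was at the start of the episode above 0.03 m or angle between salt_jar's own z axis and vertical above 0.5 rad).
Of former0, former1, former2, former3 only 2 to 4 are there at a start; the rules pass over those that are not, and their reading is None.
At some moment in a run one of former0, former1, former2, former3, brush may be knocked a few centimetres aside while the robot is not near it.
It also fails if it takes over 210 s, if anything falls off the work surface, if the arm or the gripper's body presses on something with over 40 N, if the wrist force passes 120 N, or if a joint passes its speed limit or range.

## Robot

A 6-joint arm with a two-finger parallel gripper is mounted at the origin on the work surface. World frame = base frame: x ahead of the robot, y to its left, z up, the work surface at z = 0. Lengths are in m, angles in degrees, forces in N, time in s.
With the tool pointing down it reaches from about 0.25 to 0.775 m from the base axis. Payload 8.9 kg.
Tool frame: the origin (TCP) lies at the very end of the fingers, on their centre line; the grasp point (between the pads) lies 19 mm behind it (arm.pinch_z is the distance from the TCP to the grasp point, in m); z points along the fingers, y is the direction in which the jaws open and shut (so a half turn about z gives the same grasp; the last joint's range is limited). The gripper opens to 85 mm and grips with 20 to 120 N. Pads are 22 mm wide; open, the fingers measure 114 mm over their backs; the gripper's body (76 mm by 85 mm) begins 54 mm behind the grasp point. The pads swing forward as they close: fully open they stand 13 mm farther back than shut.
Start: joints at [69.139, 16.656, -8.789, 64.555, 0, 82.019], TCP at [0.117, 0.512, 0.231] pointing down, gripper open.
Joint ranges: [-144.48, 144.48], [-52.06, 99.96], [-74.48, 78.29], [-112.23, 115.85], [-86.99, 84.42], [-180, 180]. Speed limits (degrees/s): [127.2, 127.2, 159.86, 180, 180, 180].

## Interface

Orientations are given as [roll, pitch, yaw] about the fixed x, y, z axes, in that order (R = Rz(yaw) Ry(pitch) Rx(roll)).
In Python, from bench import arm, cams, nets gives the robot as it stands.
- The arm moves only by the tool carry_out, never from a script. Its argument "steps" is text: rows parted by semicolons, each of 4 numbers parted by spaces: the shift along the world's x, y, z in mm, then the turn about the world's z in degrees. A call has 1 to 20 rows; each row shifts and turns the commanded pose from where the row before left it; what a row does not reach is not made up. A row lasts 1/8 s, in which the tool goes at most 62.5 mm and 10.7 degrees, less where a joint would pass 70% of its speed; a pose out of reach is approached as far as the arm can. A call is refused whole if a number of a shift passes 62.5 or a number of a turn 10.7, either way. A call with a gripper value outside its range is refused whole. "claw" is the finger opening in mm, from 0 to 85.4, set as the call begins (left out, the last holds). The fingers move at their own pace and stop on an object; "force" is the grip in N (left out, the last holds). Time passes only in rows, so rows that do not move let the fingers close. It gives the time, the measured TCP pose, the force and the opening at its end, in the units of the state.
- arm.state(): the state, without advancing time (a new reading comes with each control period).
- cams.grab_frame(name): name is "side" or "top" or "wrist"; returns the picture (400x640x3 uint8, red, green, blue); there is no depth.
- cams.camera_params(name): a dict with "intrinsics" (3x3 intrinsics, pixels), "camera_from_world" (4x4, takes a point from world to camera coordinates); the wrist camera has in their place "T_tool_cam" (4x4, takes a point from camera to tool coordinates, whose origin is the TCP and whose axes are the flange's). Camera axes: x right, y up, looking along -z (the intrinsics and any distortion apply to the point x, -y, -z); pixel columns grow to the right and rows downward; lengths in m; the calibration is good to about 2 mm. A picture is of the moment at which its call begins: read the wrist's pose just before it. camera_params takes no time and is no camera call.
- arm.job_done(): hands the job in, once; it reports no verdict.
Trained networks look in the newest picture that a camera, given by its name, has taken for a name from the list of things; names that differ only in an ending like _2 or _b are one class to them, and where a whole thing is asked for, a point or a joint stands for the part that bears it (a point fixed in the world has none). Each returns a list of dicts, best first, with "confidence" (0 to 1); they miss things now and then, are a little off and sometimes report something else, mostly with a low value. They report only what shows in the picture. A call takes as long as a camera call.
- nets.cut_out(camera, name): "pixels" (400x640 bool, what is visible of it) and "box" ([centre column, centre row, width, height] in pixels, round what is visible of it).
The state is a dict: "time": time; "joint_pos": joint angles; "joint_velocities": joint speeds; "joint_efforts": joint torques, N m; "ee_pos": TCP position; "eef_rot": TCP orientation; "wrist_force": force on the tool from outside, world axes, zero at the start; "moment": the same for the moment, N m; "finger_gap": finger opening in m.
Only numpy, scipy, OpenCV 4.12 (cv2) and the standard library are available. Lean on these libraries where they do the work, as an engineer would, in place of code of your own. Each camera call takes 0.05 s, during which the arm holds its last target.

## Working session

There is one attempt and no reset: what is moved stays moved. The work goes in short steps, Python scripts to look and compute and a tool call to move; the robot and the scene stay as the last step left them, time stands still between calls to the robot, and variables do not carry over. Pictures are saved under pics/ and viewed, and the job is handed in when it is done.

Besides the shell and the picture viewer there is one more tool, called after "Request:" as name(argument=value, ...), one argument or row to a line, values as JSON. carry_out: Moves the arm, as the interface text tells. Its arguments: {"type":"object","properties":{"steps":{"type":"string"},"claw":{"type":"number"},"force":{"type":"number"}},"required":["steps"]}

```bash
mkdir -p pics; ls; cat > h.py <<'E'
import numpy as np, cv2
from bench import arm,cams,nets
def snap(cam,fn):
    im=cams.grab_frame(cam); cv2.imwrite('pics/'+fn,cv2.cvtColor(im,cv2.COLOR_RGB2BGR)); return im
E
python3 - <<'E'
from h import *
print(arm.state())
for c in ['side','top','wrist']:
    snap(c,c+'0.png'); p=cams.camera_params(c); print(c,{k:np.round(np.array(v),4).tolist() for k,v in p.items()} )
E
```

```text
pics
{'time': 0.0, 'joint_pos': array([ 6.91394769e+01,  1.66892107e+01, -8.83047098e+00,  6.45536914e+01,
       -7.11135237e-04,  8.20179746e+01]), 'joint_velocities': array([ 0.02140156, -0.04655479, -0.00064187,  0.07199691, -0.06753342,
        0.06897894]), 'joint_efforts': array([-1.01088863e-03, -5.37145543e+01,  3.31366754e+01,  1.60701619e-02,
       -5.93294299e-04, -9.64807839e-06]), 'ee_pos': array([0.11686796, 0.51139061, 0.23073363]), 'eef_rot': array([-1.79927239e+02, -9.48452129e-03,  1.67121497e+02]), 'wrist_force': array([0.31182911, 0.60526864, 0.42955623]), 'moment': array([ 0.02651321, -0.05685654, -0.00608435]), 'finger_gap': 0.0852424292664241}
side {'intrinsics': [[450.8429, 0.0, 321.8271], [0.0, 450.8429, 195.6306], [0.0, 0.0, 1.0]], 'camera_from_world': [[0.9886, -0.15, 0.0132, -0.5808], [0.0666, 0.5141, 0.8551, -0.1903], [-0.1351, -0.8445, 0.5182, -1.3465], [0.0, 0.0, 0.0, 1.0]]}
top {'intrinsics': [[387.7021, 0.0, 325.9671], [0.0, 387.7021, 205.7249], [0.0, 0.0, 1.0]], 'camera_from_world': [[0.0057, -1.0, 0.005, 0.0686], [0.9973, 0.0061, 0.0733, -0.6101], [-0.0734, 0.0046, 0.9973, -1.3158], [0.0, 0.0, 0.0, 1.0]]}
wrist {'intrinsics': [[342.1571, 0.0, 321.6426], [0.0, 342.1571, 202.1843], [0.0, 0.0, 1.0]], 'T_tool_cam': [[-0.0014, 0.9462, 0.3235, 0.0826], [1.0, 0.0017, -0.0007, 0.0018], [-0.0012, 0.3235, -0.9462, -0.1419], [0.0, 0.0, 0.0, 1.0]]}
```

View pics/side0.png

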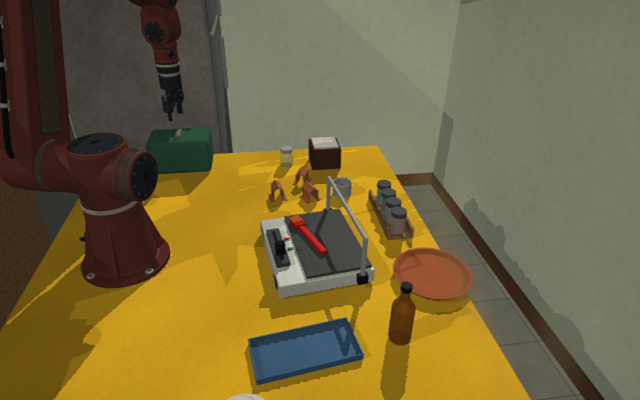

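View pics/top0.png

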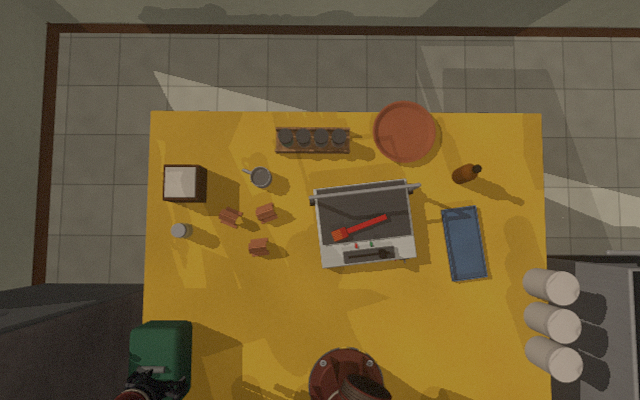

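View pics/wrist0.png

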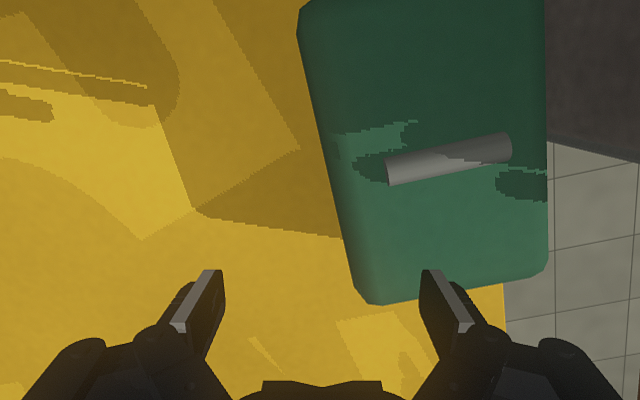

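Top view: three formers at about (265,212), (231,217) and (259,247); the brush is at (360,228), the tray at (465,243), and the slider grip near (386,253). Next I'll zoom in.

```bash
cat >> h.py <<'E'
def proj(cam,P):
    p=cams.camera_params(cam);K=np.array(p['intrinsics']);T=np.array(p['camera_from_world'])
    q=T[:3,:3]@np.asarray(P,float).reshape(-1,3).T+T[:3,3:]
    return np.stack([K[0,0]*q[0]/-q[2]+K[0,2],K[1,1]*-q[1]/-q[2]+K[1,2]],1)
def ray(cam,u,v):
    p=cams.camera_params(cam);K=np.array(p['intrinsics']);T=np.array(p['camera_from_world'])
    d=np.array([(u-K[0,2])/K[0,0],-(v-K[1,2])/K[1,1],-1.])
    R=T[:3,:3]; return -R.T@T[:3,3],R.T@d
def onz(cam,u,v,z):
    o,d=ray(cam,u,v); return o+d*(z-o[2])/d[2]
def crop(im,x0,y0,w,h,fn,s):
    c=cv2.resize(im[y0:y0+h,x0:x0+w],None,fx=s,fy=s,interpolation=cv2.INTER_CUBIC)
    cv2.imwrite('pics/'+fn,cv2.cvtColor(c,cv2.COLOR_RGB2BGR))
E
python3 - <<'E'
from h import *
im=cv2.cvtColor(cv2.imread('pics/top0.png'),cv2.COLOR_BGR2RGB)
crop(im,300,170,200,120,'topz.png',4)
crop(im,160,150,160,120,'topf.png',5)
im=cams.grab_frame('top')
for n in ['former0_c','brush_c','tray_in','griddle','heat_top','red_mark_c','green_mark_c','measuring_cup','salt_jar']:
    try:
        for d in nets.cut_out('top',n):
            m=d['pixels'];ys,xs=np.nonzero(m)
            print(n,round(d['confidence'],2),np.round(d['box'],1),len(xs),cv2.minAreaRect(np.stack([xs,ys],1).astype(np.float32)))
    except Exception as e: print(n,e)
print(arm.state()['time'])
E
```

```text
former0_c 0.65 [228.8 218.9  18.2  24.9] 287 ((228.627197265625, 216.09466552734375), (19.384618759155273, 17.07692527770996), 22.61986541748047)
brush_c 0.95 [358.9 226.4  57.4  28.2] 382 ((358.5172424316406, 225.7930908203125), (10.770329475402832, 56.45138168334961), 68.19859313964844)
tray_in 0.3 [259.8 246.9  19.7  25.1] 313 ((258.0, 246.5), (17.0, 20.0), 90.0)
griddle 0.89 [364.7 225.4 117.8  89.5] 7504 ((366.4973449707031, 222.46743774414062), (82.93497467041016, 112.9327392578125), 85.31410217285156)
heat_top 0.51 [380.6 254.1   4.3   8.4] 57 ((381.5, 253.0), (8.0, 7.0), 90.0)
measuring_cup 0.83 [255.6 177.4  31.5  23. ] 410 ((258.0799865722656, 174.4400177001953), (28.000003814697266, 20.40000343322754), 53.130104064941406)
salt_jar 0.79 [183.  229.2  20.6  14.5] 295 ((181.5, 229.5), (15.0, 21.0), 90.0)
0.65
```

View pics/topz.png

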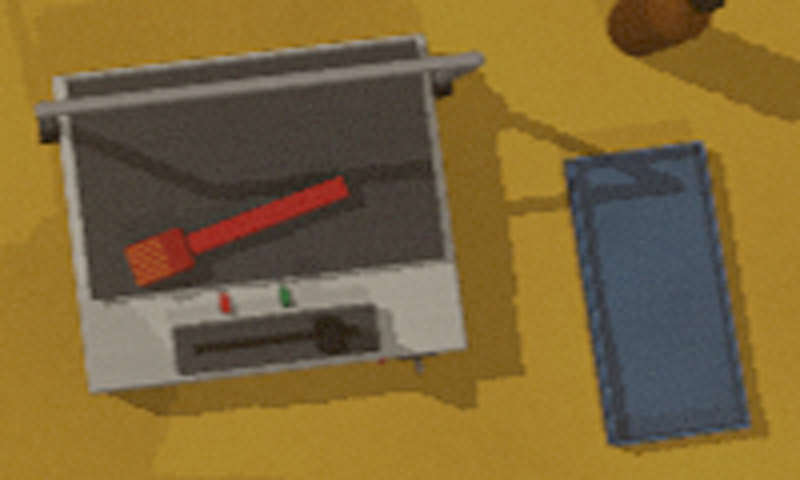

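View pics/topf.png

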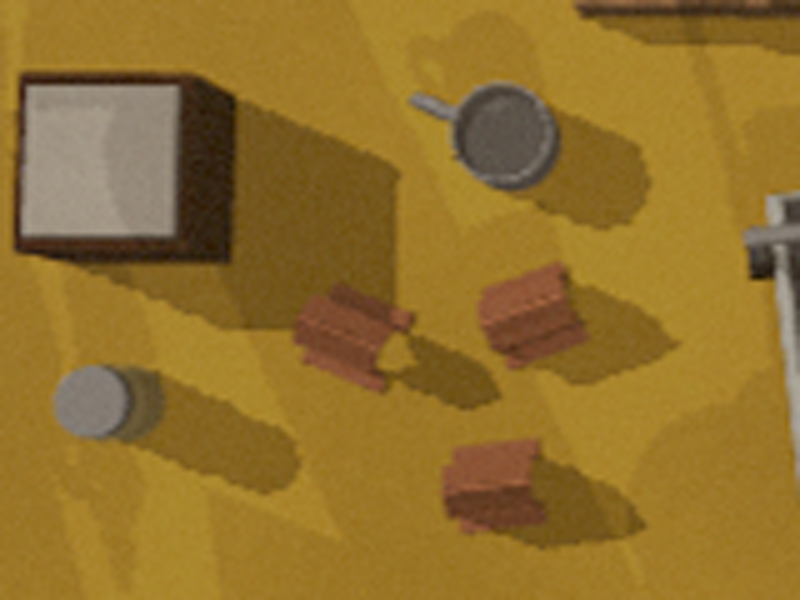

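```bash
cat > fit.py <<'E'
from h import *
from scipy.optimize import least_squares
# (pixel crop) -> griddle local
obs=[((92,391),(-.135,.16,.05)),((465,349),(-.135,-.16,.05)),((92,300),(-.057,.15,.06)),((447,262),(-.057,-.15,.06)),((73,102),(.129,.15,.06))]
obs=[((u/4+300-.4,v/4+170-.4),P) for (u,v),P in obs]
def W(p,P):
    c,s=np.cos(p[2]),np.sin(p[2]);P=np.array(P);return np.stack([p[0]+c*P[:,0]-s*P[:,1],p[1]+s*P[:,0]+c*P[:,1],P[:,2]],1)
uv=np.array([o[0] for o in obs]);L=[o[1] for o in obs]
r=least_squares(lambda p:(proj('top',W(p,L))-uv).ravel(),[.5,-.04,0])
print('griddle',r.x[:2],np.degrees(r.x[2]));print(r.fun.reshape(-1,2).round(1))
g=r.x
bar=W(g,[(.095,.168,.17),(.095,-.168,.17)])
print('bar ends px top crop',(proj('top',bar)-[300,170])*4)
print('bar ends',bar)
def T(u,v,z,s=4,ox=300,oy=170): return onz('top',u/s+ox-.4,v/s+oy-.4,z)
def toG(P):
    d=np.array(P)[:2]-g[:2];c,s=np.cos(g[2]),np.sin(g[2]);return np.array([c*d[0]+s*d[1],-s*d[0]+c*d[1]])
for n,u,v,z in [('red',224,302,.055),('green',286,296,.055),('grip',333,333,.105)]:
    P=T(u,v,z);print(n,P,toG(P))
tr=[T(565,158,.018),T(703,142,.018),T(748,425,.018),T(612,443,.018)]
for t in tr: print('tray',t)
print('traymid',np.mean(tr,0))
a,b=T(345,185,.075),T(136,262,.075);print('brush',a,b,(a+b)/2,np.linalg.norm(a-b),np.degrees(np.arctan2(*(b-a)[1::-1])))
F=lambda u,v,z:T(u,v,z,5,160,150)
# formers crest ends z=.058
for n,e1,e2 in [('A',(320,316),(398,342)),('B',(483,320),(566,290)),('C',(446,492),(541,484))]:
    a,b=F(*e1,.055),F(*e2,.055);print(n,a,b,(a+b)/2,np.linalg.norm(a-b),np.degrees(np.arctan2(*(b-a)[1::-1])))
print('jar',F(92,402,.075),'cup',F(505,135,.05))
E
python3 fit.py
```

```text
griddle [ 0.54829538 -0.05888983] 7.26235890159527
[[-0.1  2.1]
 [ 1.5  0.9]
 [ 0.   1.3]
 [ 0.5 -0.1]
 [-1.9 -4.4]]
bar ends px top crop [[ 42.99309712 113.3509131 ]
 [475.75156457  61.16030885]]
bar ends [[ 0.62129589  0.11977165  0.17      ]
 [ 0.66377064 -0.21353285  0.17      ]]
red [ 0.47591372 -0.02745672  0.055     ] [-0.06782745  0.04033092]
green [ 0.48119582 -0.079312    0.055     ] [-0.0691429  -0.01177608]
grip [ 0.45300525 -0.11091956  0.105     ] [-0.10110292 -0.03956642]
tray [ 0.60070074 -0.32595227  0.018     ]
tray [ 0.61533234 -0.44604025  0.018     ]
tray [ 0.37262428 -0.47914414  0.018     ]
tray [ 0.35679212 -0.36227253  0.018     ]
traymid [ 0.48636237 -0.4033523   0.018     ]
brush [ 0.57340489 -0.12601037  0.075     ] [0.50886638 0.04672474 0.075     ] [ 0.54113564 -0.03964282  0.075     ] 0.18439804330209156 110.48704897172539
A [0.58137047 0.4158937  0.055     ] [0.56421803 0.3631921  0.055     ] [0.57279425 0.3895429  0.055     ] 0.055422600137092826 -108.02816492264247
B [0.57933636 0.30649308 0.055     ] [0.59986949 0.25110331 0.055     ] [0.58960293 0.2787982  0.055     ] 0.05907314220045011 -69.66013295721734
C [0.46429525 0.32898653 0.055     ] [0.46995864 0.26573478 0.055     ] [0.46712695 0.29736065 0.055     ] 0.06350479428699309 -84.88353947300885
jar [0.52268743 0.55925089 0.075     ] cup [0.7054449  0.29482209 0.05      ]
```

Request:
carry_out(
  steps="35 -46 3 -4.7;35 -46 3 -4.7;35 -46 3 -4.7;35 -46 3 -4.7;35 -46 3 -4.7;35 -46 3 -4.7;35 -46 3 -4.7;35 -46 3 -4.7;35 -46 3 -4.7;35 -46 3 -4.7;35 -46 0 -4.7;35 -46 0 -4.7;0 0 0 0;0 0 0 0",
)

```text
time: 2.4
ee_pos: [0.5366, -0.0401, 0.261]
eef_rot: [-180.0, -0.0, 110.7]
wrist_force: [-0.7, 1.2, 0.2]
finger_gap: 0.0856
```

```bash
cat >> h.py <<'E'
from scipy.spatial.transform import Rotation as Ro
def wpose():
    s=arm.state(); p=cams.camera_params('wrist')
    T=np.eye(4);T[:3,:3]=Ro.from_euler('xyz',s['eef_rot'],degrees=True).as_matrix();T[:3,3]=s['ee_pos']
    return T@np.array(p['T_tool_cam']),np.array(p['intrinsics'])
def wonz(wp,u,v,z):
    T,K=wp; d=T[:3,:3]@np.array([(u-K[0,2])/K[0,0],-(v-K[1,2])/K[1,1],-1.]);o=T[:3,3]
    return o+d*(z-o[2])/d[2]
def wproj(wp,P):
    T,K=wp;q=(np.asarray(P,float).reshape(-1,3)-T[:3,3])@T[:3,:3]
    return np.stack([K[0,0]*q[:,0]/-q[:,2]+K[0,2],K[1,1]*-q[:,1]/-q[:,2]+K[1,2]],1)
def wsnap(fn):
    w=wpose(); im=snap('wrist',fn); np.savez('pics/'+fn+'.npz',T=w[0],K=w[1]); return w,im
def wload(fn):
    z=np.load('pics/'+fn+'.npz'); return z['T'],z['K']
def cut(cam,n,w=None,z=0):
    for d in nets.cut_out(cam,n):
        ys,xs=np.nonzero(d['pixels']); r=cv2.minAreaRect(np.stack([xs,ys],1).astype(np.float32))
        f=(lambda u,v:wonz(w,u,v,z)) if w is not None else (lambda u,v:onz(cam,u,v,z))
        b=cv2.boxPoints(r);e=[np.linalg.norm(b[0]-b[1]),np.linalg.norm(b[1]-b[2])]
        A,B=((b[0]+b[3])/2,(b[1]+b[2])/2) if e[0]>e[1] else ((b[0]+b[1])/2,(b[2]+b[3])/2)
        P,Q=f(*A),f(*B)
        print(n,round(d['confidence'],2),'px',np.round(r[0]),'long axis mid',((P+Q)/2).round(4),'ang',round(np.degrees(np.arctan2(*(Q-P)[1::-1])),1),'len',round(np.linalg.norm(P-Q),3))
E
python3 - <<'E'
from h import *
print(arm.state()['ee_pos'],arm.state()['eef_rot'])
w,im=wsnap('w1.png'); cut('wrist','brush_c',w,.075); cut('wrist','heat_top',w,.105);cut('wrist','tray_in',w,.018)
E
```

```text
[ 0.53660165 -0.04010818  0.26099825] [-1.79957008e+02 -4.48728275e-02  1.10711954e+02]
brush_c 0.73 px [322. 166.] long axis mid [ 0.538  -0.0371  0.075 ] ang -69.3 len 0.188
heat_top 0.85 px [214. 215.] long axis mid [ 0.4543 -0.1026  0.105 ] ang 6.9 len 0.033
tray_in 0.91 px [199. 367.] long axis mid [ 0.4808 -0.375   0.018 ] ang 8.0 len 0.252
```

View pics/w1.png

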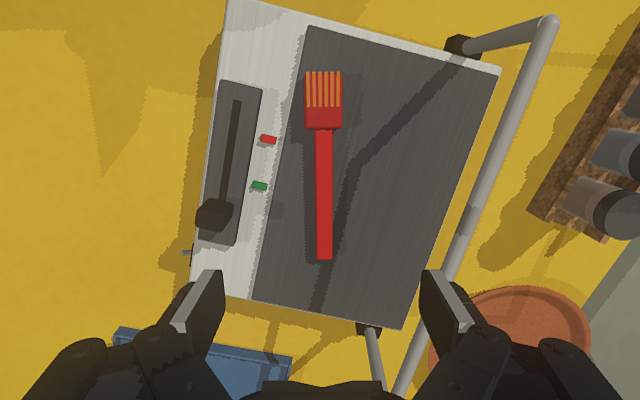

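```bash
cat > fit2.py <<'E'
from h import *
from scipy.optimize import least_squares
w=wload('w1.png')
def W(p,P):
    c,s=np.cos(p[2]),np.sin(p[2]);P=np.array(P);return np.stack([p[0]+c*P[:,0]-s*P[:,1],p[1]+s*P[:,0]+c*P[:,1],P[:,2]],1)
L=[(-.057,.15,.06),(.129,.15,.06),(-.057,-.15,.06),(.129,-.15,.06)]
uv=np.array([(308,26),(500,70),(252,298),(402,329)])
r=least_squares(lambda p:(wproj(w,W(p,L))-uv).ravel(),[.548,-.059,.127])
g=r.x;print('griddle',g[:2],np.degrees(g[2]),r.fun.round(1))
print('bar px',wproj(w,W(g,[(.095,.168,.17),(.095,-.168,.17)])), wproj(w,W(g,[(.095,.0,.17)])))
print('bar mid',W(g,[(.095,0,.17)]))
def toG(P):
    d=np.array(P)[:2]-g[:2];c,s=np.cos(g[2]),np.sin(g[2]);return np.array([c*d[0]+s*d[1],-s*d[0]+c*d[1]]).round(4)
for n,u,v,z in [('red',268,138,.055),('green',260,185,.055),('grip',216,211,.105)]:
    P=wonz(w,u,v,z);print(n,P.round(4),toG(P))
a=wonz(w,325,260,.07);b=wonz(w,323,72,.078);print('brush',(a+b)/2,np.degrees(np.arctan2(*(b-a)[1::-1])),np.linalg.norm((b-a)[:2]))
E
python3 fit2.py
python3 - <<'E'
from h import *
im=cv2.cvtColor(cv2.imread('pics/w1.png'),cv2.COLOR_BGR2RGB)
crop(im,180,70,110,190,'w1z.png',3)
E
```

```text
griddle [ 0.55262573 -0.0558985 ] 7.496218607088986 [-1.5 -3.9  0.3  2.4 -0.1  2.2  1.6  1. ]
bar px [[548.92378692  21.39711658]
 [389.46739478 419.78563645]] [[453.13724749 260.71181042]]
bar mid [[ 0.64681381 -0.04350473  0.17      ]]
red [ 0.4752 -0.0263  0.055 ] [-0.0729  0.0395]
green [ 0.4823 -0.0763  0.055 ] [-0.0723 -0.011 ]
grip [ 0.4553 -0.098   0.105 ] [-0.1019 -0.029 ]
brush [ 0.54022535 -0.03837209  0.074     ] 111.36775013796496 0.19143238249734493
```

View pics/w1z.png

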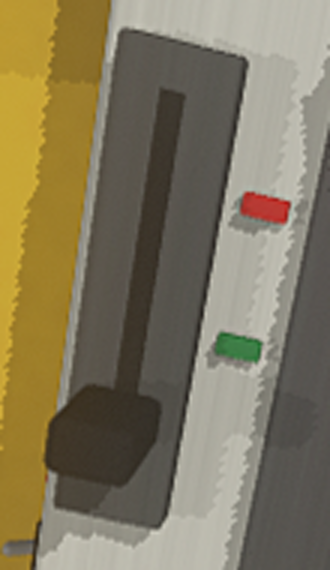

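Request:
carry_out(
  steps="3 2 -40 0;0 0 -40 0;0 0 -40 0;0 0 -35 0;0 0 -25 0;0 0 -18 0;0 0 0 0;0 0 0 0",
  claw=60,
)

```text
time: 3.6
ee_pos: [0.5405, -0.0379, 0.0643]
eef_rot: [179.9, 0.0, 110.8]
wrist_force: [0.6, -0.4, -0.5]
finger_gap: 0.0598
```

Request:
carry_out(
  steps="0 0 0 0;0 0 0 0;0 0 0 0;0 0 0 0;0 0 0 0;0 0 0 0",
  claw=5,
  force=30,
)

```text
time: 4.35
ee_pos: [0.5404, -0.0383, 0.0639]
eef_rot: [180.0, 0.0, 110.7]
wrist_force: [-1.3, 0.3, 6.7]
finger_gap: 0.0171
```

```bash
python3 - <<'E'
from h import *
print(arm.state()['ee_pos'],arm.state()['finger_gap'])
wsnap('w2.png')
E
```

```text
[ 0.54040936 -0.03827784  0.06394729] 0.017140194161947165
```

View pics/w2.png

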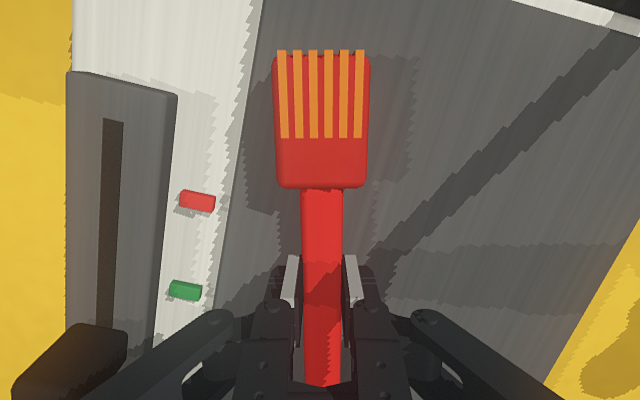

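Request:
carry_out(
  steps="0 0 20 0;0 0 40 0;0 0 40 0;0 0 40 0;-6 -40 0 9;-6 -45 0 10;-7 -45 0 10;-7 -45 0 10;-7 -45 0 10;-7 -45 0 10;-7 -45 0 10;-7 -40 0 8.5;0 -15 0 0;0 0 0 0;0 0 0 0",
)

```text
time: 6.28
ee_pos: [0.4863, -0.4019, 0.2033]
eef_rot: [180.0, -0.0, -171.8]
wrist_force: [-0.1, 0.2, -0.7]
finger_gap: 0.0173
```

```bash
python3 - <<'E'
from h import *
s=arm.state();print(s['ee_pos'],s['eef_rot'],s['finger_gap'])
w,_=wsnap('w3.png')
im=snap('top','t3.png')
crop(im,380,170,160,120,'t3z.png',5)
E
```

```text
[ 0.48628129 -0.40189385  0.20329146] [ 1.79958706e+02 -5.35850553e-03 -1.71796182e+02] 0.017324289233908156
```

View pics/w3.png

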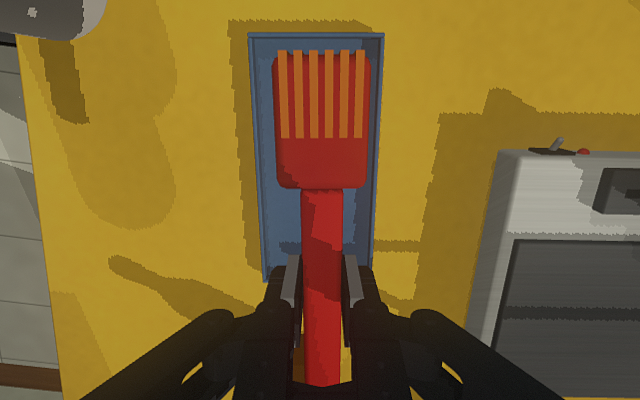

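View pics/t3z.png

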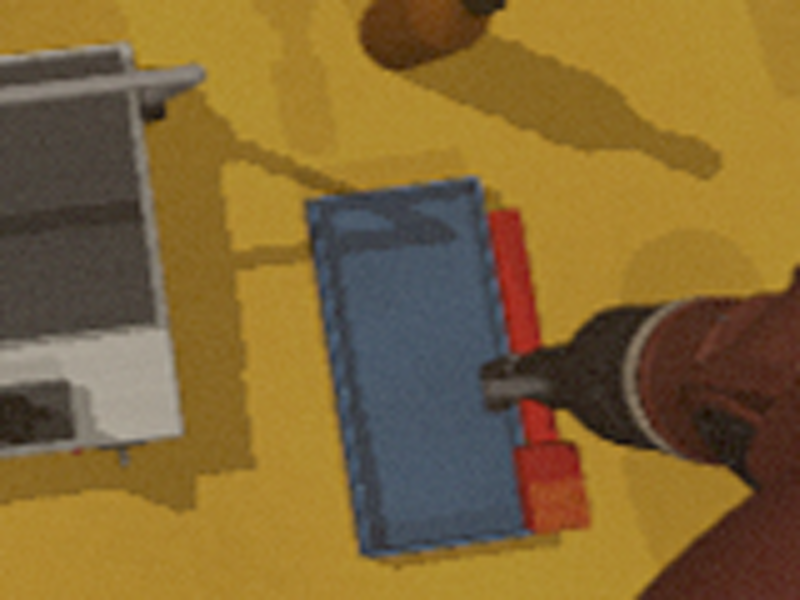

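```bash
python3 - <<'E'
from h import *
w=wload('w3.png')
a=wonz(w,249,34,.018);b=wonz(w,384,34,.018);c=wonz(w,264,280,.018)
print(a,b,c,(a+b)/2,np.linalg.norm(a-b)); d=np.array([a[1]-b[1],b[0]-a[0],0]);d/=np.linalg.norm(d);print('centre',(a+b)/2+.125*d,(a+b)/2-.125*d,d)
h=wonz(w,(278+366)/2,50,.2);print('brush head end',h)
E
```

```text
[ 0.37229422 -0.47982599  0.018     ] [ 0.35576352 -0.36420674  0.018     ] [ 0.6137462  -0.44568671  0.018     ] [ 0.36402887 -0.42201637  0.018     ] 0.11679500639481193
centre [ 0.24028723 -0.43970837  0.018     ] [ 0.48777051 -0.40432436  0.018     ] [-0.9899331  -0.14153603  0.        ]
brush head end [ 0.39204232 -0.41370991  0.2       ]
```

Request:
carry_out(
  steps="0 -1 -45 0;0 -1 -45 0;0 0 -45 0;0 0 -30 0;0 0 -18 0;0 0 -12 0;0 0 0 0;0 0 0 0",
)

```text
time: 7.38
ee_pos: [0.4865, -0.4056, 0.0091]
eef_rot: [-179.9, 0.0, -171.8]
wrist_force: [0.2, -0.2, -1.0]
finger_gap: 0.0175
```

Request:
carry_out(
  steps="0 0 0 0;0 0 0 0;0 0 0 0;0 0 20 0;0 0 40 0;0 0 50 0;0 0 50 0;0 0 40 0;0 0 0 0",
  claw=45,
)

```text
time: 8.5
ee_pos: [0.4874, -0.4066, 0.212]
eef_rot: [-179.7, 0.2, -171.8]
wrist_force: [0.0, 0.2, 0.2]
finger_gap: 0.045
```

```bash
python3 - <<'E'
from h import *
s=arm.state();print(s['ee_pos'],s['eef_rot'],s['finger_gap'])
w,_=wsnap('w4.png')
cut('wrist','brush_c',w,.018)
E
```

```text
[ 0.48737762 -0.40661742  0.2119841 ] [-179.70849984    0.2074213  -171.77652673] 0.04500203210709111
```

View pics/w4.png

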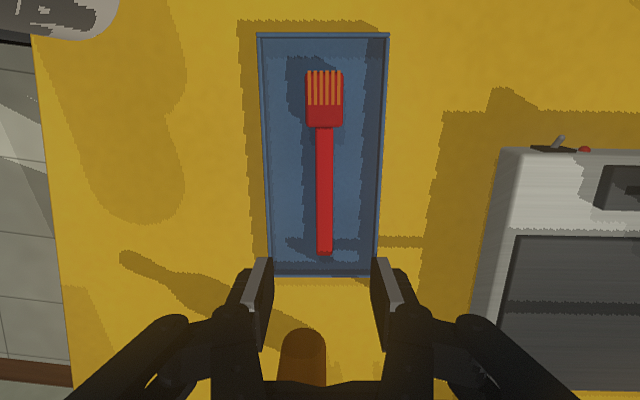

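Request:
carry_out(
  steps="-6 30 8 0;-6 50 8 0;-6 50 8 0;-6 50 8 0;-6 50 8 0;-3 50 0 0;0 27 0 -0.7;0 0 0 0;0 0 0 0",
)

```text
time: 9.72
ee_pos: [0.4527, -0.0985, 0.2475]
eef_rot: [180.0, -0.1, -172.5]
wrist_force: [-0.6, 0.3, 0.8]
finger_gap: 0.045
```

```bash
python3 - <<'E'
from h import *
s=arm.state();print(s['ee_pos'],s['eef_rot'],s['finger_gap'])
w,_=wsnap('w5.png')
cut('wrist','heat_top',w,.105)
E
```

```text
[ 0.45269527 -0.0985159   0.24747704] [ 1.79978103e+02 -7.74603900e-02 -1.72466698e+02] 0.04500256704418595
heat_top 0.88 px [304. 178.] long axis mid [ 0.4475 -0.1128  0.105 ] ang 6.5 len 0.034
heat_top 0.29 px [343. 247.] long axis mid [ 0.5074 -0.0682  0.105 ] ang 94.2 len 0.29
```

View pics/w5.png

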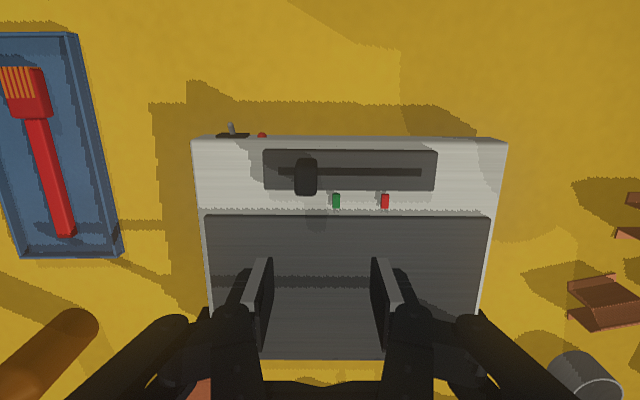

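```bash
python3 - <<'E'
from h import *
im=cv2.cvtColor(cv2.imread('pics/w5.png'),cv2.COLOR_BGR2RGB)
im=cv2.convertScaleAbs(im,alpha=1.6,beta=20)
crop(im,250,130,200,95,'w5z.png',4)
E
```

```text
(no output)
```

View pics/w5z.png

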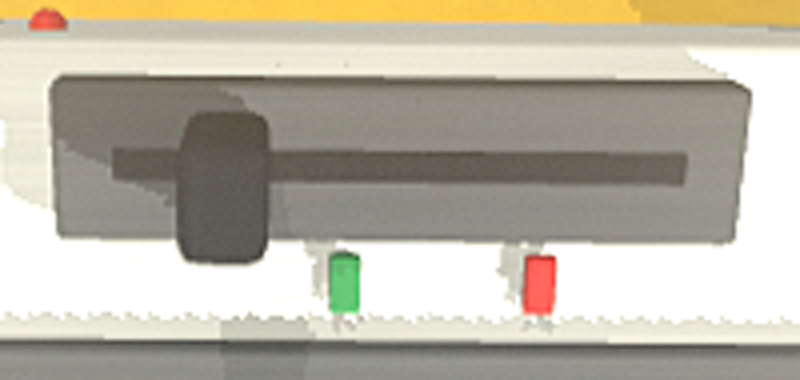

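```bash
python3 - <<'E'
from h import *
w=wload('w5.png')
c=w[0][:3,3];print(c)
r=wonz(w,385,200.3,.055);g=wonz(w,336.2,199.6,.055);h=wonz(w,305.4,181.5,.105)
print('red',r,'green',g,'grip',h)
# griddle corners
pts=[wonz(w,204,215,.06),wonz(w,491,216,.06),wonz(w,191,139,.05),wonz(w,507,142,.05)]
for p in pts: print(p)
for a in (7.26,7.5):
  a=np.radians(a);y=np.array([-np.sin(a),np.cos(a),0])
  print('grip->red',(r-h)@y,'grip->green',(g-h)@y)
for q in pts[0]-pts[1],pts[2]-pts[3]: print(np.linalg.norm(q),np.degrees(np.arctan2(-q[0],q[1])) )
E
```

```text
[ 0.37134869 -0.10784794  0.38948474]
red [ 0.47382172 -0.02809881  0.055     ] green [ 0.47957451 -0.07810684  0.055     ] grip [ 0.45057718 -0.11119115  0.105     ]
[ 0.51210421 -0.21118375  0.06      ]
[0.47495371 0.08246946 0.06      ]
[ 0.43739833 -0.22860815  0.05      ]
[0.39988386 0.08135373 0.05      ]
grip->red 0.0794887237016021 grip->green 0.029154621157718438
grip->red 0.07934745624109081 grip->green 0.02901636281271041
0.2959938613488537 -172.78973156780367
0.31222379825767776 -173.0990953475315
```

Request:
carry_out(
  steps="-1 -12 -30 0;0 0 -40 0;0 0 -40 0;0 0 -34 0;0 0 -20 0;0 0 0 0",
  claw=55,
)

```text
time: 10.58
ee_pos: [0.4508, -0.1105, 0.083]
eef_rot: [179.9, -0.2, -172.5]
wrist_force: [-0.3, -0.4, 0.4]
finger_gap: 0.0548
```

Request:
carry_out(
  steps="0 0 0 0;0 0 0 0;0 0 0 0;0 0 0 0;0 0 0 0",
  claw=10,
  force=20,
)

```text
time: 11.2
ee_pos: [0.4528, -0.1108, 0.0853]
eef_rot: [-179.9, 0.1, -172.5]
wrist_force: [-1.2, -1.1, 6.7]
finger_gap: 0.019
```

```bash
python3 - <<'E'
from h import *
s=arm.state();print(s['ee_pos'],s['eef_rot'],s['finger_gap'],s['wrist_force'])
wsnap('w6.png')
E
```

```text
[ 0.45281944 -0.11079379  0.08531002] [-1.79909984e+02  9.26787369e-02 -1.72494313e+02] 0.01904738704633797 [-1.15023744 -1.12744302  6.71599334]
```

View pics/w6.png

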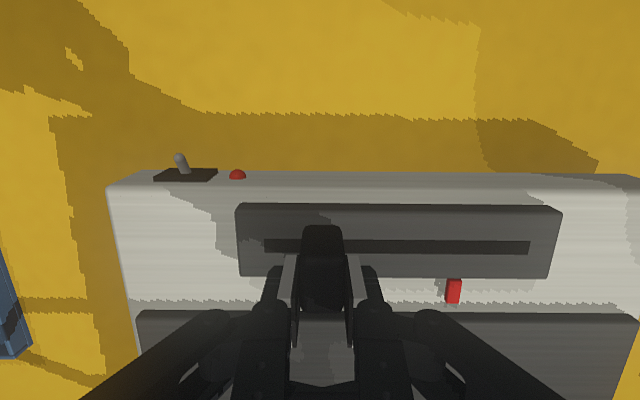

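```bash
python3 - <<'E'
from h import *
w=wload('w6.png')
r=wonz(w,454,287,.055);a=np.radians(7.3);y=np.array([-np.sin(a),np.cos(a),0])
h=arm.state()['ee_pos'];print(r,(r-h)@y)
E
```

```text
[ 0.4714722  -0.02928948  0.055     ] 0.07848133971283129
```

Request:
carry_out(
  steps="-1 8 0 0;-1.5 12 0 0;-1.5 12 0 0;-1.5 12 0 0;-1.5 12 0 0;-1.5 12 0 0;-1 6 0 0;0 0 0 0;0 0 0 0",
)

```text
time: 12.38
ee_pos: [0.4435, -0.036, 0.0853]
eef_rot: [-180.0, 0.1, -172.5]
wrist_force: [0.5, 1.8, 6.6]
finger_gap: 0.0198
```

```bash
python3 - <<'E'
from h import *
s=arm.state();print(s['ee_pos'],s['eef_rot'],s['finger_gap'],s['wrist_force'])
wsnap('w7.png')
E
```

```text
[ 0.44352193 -0.03600625  0.08529965] [-1.79990623e+02  1.33782442e-01 -1.72459581e+02] 0.019813532387750996 [0.45729039 1.79971117 6.61798559]
```

View pics/w7.png

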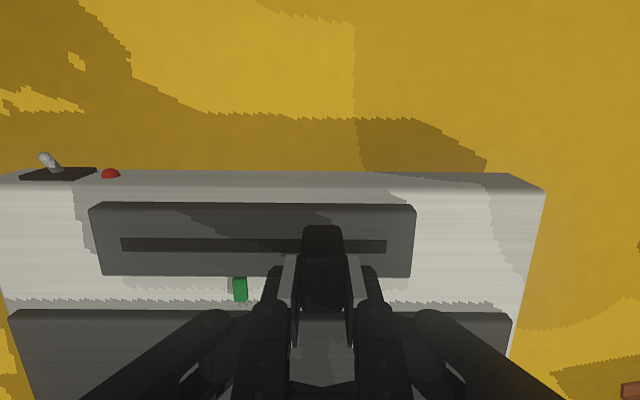

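Request:
carry_out(
  steps="-0.3 3.5 0 0;0 0 0 0;0 0 0 0;0 0 0 0",
)

```text
time: 12.92
ee_pos: [0.4432, -0.0328, 0.0853]
eef_rot: [-180.0, 0.1, -172.5]
wrist_force: [-0.9, 0.2, 7.3]
finger_gap: 0.0197
```

Request:
carry_out(
  steps="0 0 0 0;0 0 0 0;0 0 0 0;0 0 30 0;0 0 40 0;0 0 50 0;0 0 50 0;0 0 0 0;0 0 0 0",
  claw=50,
)

```text
time: 14.05
ee_pos: [0.442, -0.0326, 0.2539]
eef_rot: [180.0, -0.0, -172.5]
wrist_force: [-0.5, 0.1, 0.1]
finger_gap: 0.05
```

```bash
python3 - <<'E'
from h import *
s=arm.state();print(s['ee_pos'],s['eef_rot'],s['finger_gap'],s['wrist_force'])
w,im=wsnap('w8.png')
crop(cv2.convertScaleAbs(im,alpha=1.6,beta=20),250,130,200,95,'w8z.png',4)
im=snap('top','t8.png')
cut('top','former0_c',None,.04)
crop(im,160,150,160,120,'t8z.png',5)
E
```

```text
[ 0.44196608 -0.03264679  0.25386416] [ 1.79991297e+02 -2.18664270e-02 -1.72481112e+02] 0.04998072530583508 [-0.52985011  0.0960968   0.14565897]
former0_c 0.58 px [228. 216.] long axis mid [0.5712 0.4033 0.04  ] ang -111.4 len 0.074
```

View pics/w8z.png

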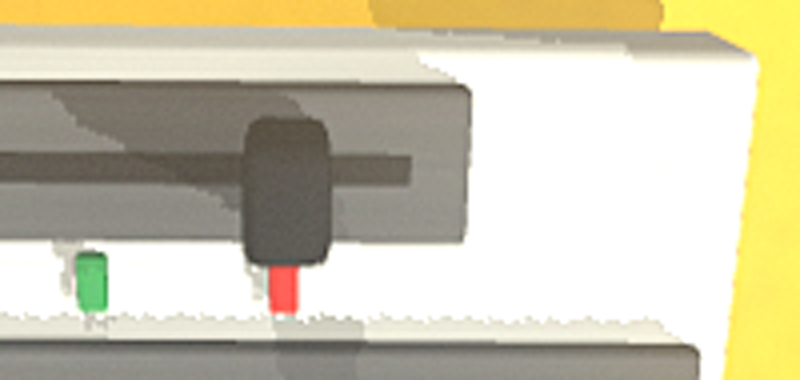

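View pics/t8z.png

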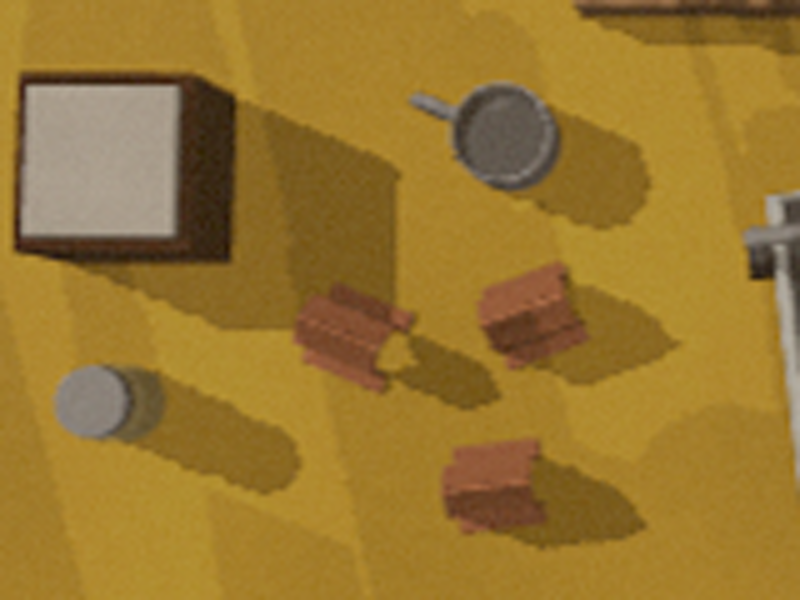

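Request:
carry_out(
  steps="3 36 0 -10.2;3 36 0 -10.2;3 36 0 -10.2;3 37 0 -10.2;3 37 0 -10.2;3 37 0 -10.3;3 37 0 -10.3;3 37 0 -10.3;1 37 0 -10.6;0 0 0 0;0 0 0 0",
  claw=72,
)

```text
time: 15.58
ee_pos: [0.4667, 0.2968, 0.2534]
eef_rot: [-179.9, 0.1, 95.2]
wrist_force: [0.5, -0.1, -0.1]
finger_gap: 0.072
```

```bash
python3 - <<'E'
from h import *
s=arm.state();print(s['ee_pos'],s['eef_rot'],s['finger_gap'])
w,im=wsnap('w9.png')
for z in(.03,):cut('wrist','former0_c',w,z)
snap('side','s9.png')
E
```

```text
[0.46671912 0.29678904 0.25341967] [-1.79904088e+02  5.09026889e-02  9.51722420e+01] 0.07199513533185822
former0_c 0.73 px [430.  66.] long axis mid [0.5652 0.4083 0.03  ] ang 68.8 len 0.07
```

View pics/w9.png

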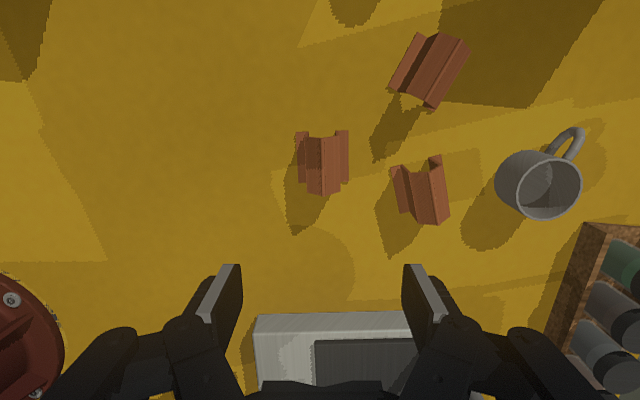

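View pics/t8.png

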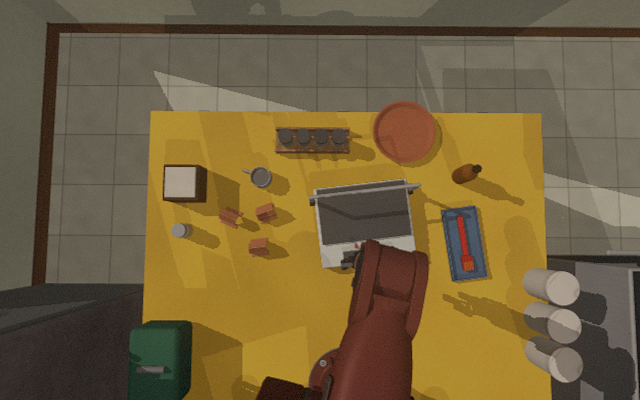

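```bash
python3 - <<'E'
from h import *
im=cv2.cvtColor(cv2.imread('pics/w9.png'),cv2.COLOR_BGR2RGB)
crop(cv2.convertScaleAbs(im,alpha=1.5,beta=10),280,20,200,220,'w9z.png',4)
crop(cv2.convertScaleAbs(im,alpha=1.5,beta=10),280,115,190,115,'w9z.png',4)
E
```

```text
(no output)
```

View pics/w9z.png

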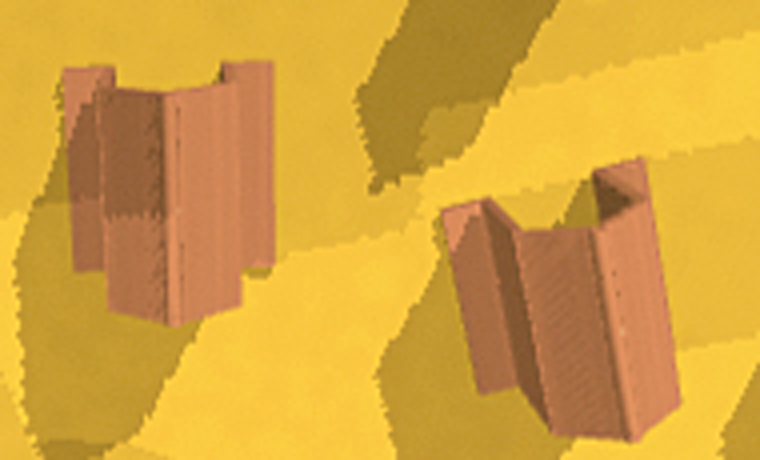

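```bash
cat >> h.py <<'E'
def crest(fn,a,b,s,ox,oy,z=.058):
    w=wload(fn);P=wonz(w,a[0]/s+ox,a[1]/s+oy,z);Q=wonz(w,b[0]/s+ox,b[1]/s+oy,z)
    print('crest mid',((P+Q)/2).round(4),'ang',round(np.degrees(np.arctan2(*(P-Q)[1::-1])),1),'len',np.linalg.norm(P-Q).round(4))
E
python3 - <<'E'
from h import *
crest('w9.png',(166,93),(177,325),4,280,115)
crest('w9.png',(598,230),(632,440),4,280,115)
w=wload('w9.png')
q=[wonz(w,u/4+280,v/4+115,.003) for u,v in[(63,69),(274,63),(74,271),(273,268)]]
print(np.round(q,4),np.mean(q,0))
E
```

```text
crest mid [0.4684 0.3031 0.058 ] ang 97.8 len 0.0597
crest mid [0.5861 0.2802 0.058 ] ang 109.6 len 0.0593
[[0.4353 0.3288 0.003 ]
 [0.4946 0.3358 0.003 ]
 [0.4424 0.27   0.003 ]
 [0.5012 0.2761 0.003 ]] [0.46837589 0.3026921  0.003     ]
```

Request:
carry_out(
  steps="2 6 -40 1.5;0 0 -45 0;0 0 -45 0;0 0 -45 0;0 0 -34 0;0 0 -22 0;0 0 0 0;0 0 0 0",
)

```text
time: 16.73
ee_pos: [0.47, 0.3032, 0.0243]
eef_rot: [179.9, -0.0, 96.5]
wrist_force: [-0.1, -0.3, 0.0]
finger_gap: 0.0719
```

Request:
carry_out(
  steps="0 0 0 0;0 0 0 0;0 0 0 0;0 0 0 0;0 0 0 0;0 0 0 0",
  claw=25,
  force=25,
)

```text
time: 17.48
ee_pos: [0.4697, 0.3035, 0.0242]
eef_rot: [179.9, -0.0, 96.5]
wrist_force: [-1.1, -1.2, 6.7]
finger_gap: 0.0356
```

```bash
python3 - <<'E'
from h import *
s=arm.state();print(s['ee_pos'],s['eef_rot'],s['finger_gap'],s['wrist_force'])
w,im=wsnap('w10.png')
E
```

```text
[0.46974478 0.30352818 0.02420632] [ 1.79924009e+02 -1.81385005e-02  9.65253707e+01] 0.03563598991836487 [-1.05823041 -1.23949747  6.70882633]
```

View pics/w10.png

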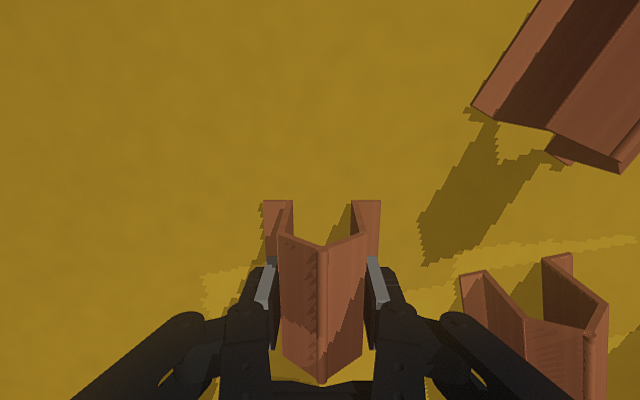

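Request:
carry_out(
  steps="0 0 20 0;0 0 45 0;0 0 50 0;0 0 50 0;0 0 50 0;10 -25 35 0.7;21 -48 0 0;21 -48 0 0;21 -48 0 0;21 -48 0 0;21 -48 0 0;21 -48 0 0;21 -48 0 0;21 -48 0 0;16 -24 0 0;10 0 0 0;3 0 0 0;0 0 0 0;0 0 0 0",
)

```text
time: 19.9
ee_pos: [0.6759, -0.1292, 0.2736]
eef_rot: [180.0, 0.0, 97.3]
wrist_force: [-0.4, 0.4, -0.8]
finger_gap: 0.0354
```

```bash
python3 - <<'E'
from h import *
s=arm.state();print(s['ee_pos'],s['eef_rot'],s['finger_gap'],s['wrist_force'])
w,im=wsnap('w11.png')
snap('side','s11.png')
E
```

```text
[ 0.6759237  -0.12920788  0.27359144] [1.79999043e+02 3.65083309e-03 9.72558921e+01] 0.035383262814904066 [-0.35902398  0.39133797 -0.84191412]
```

View pics/w11.png

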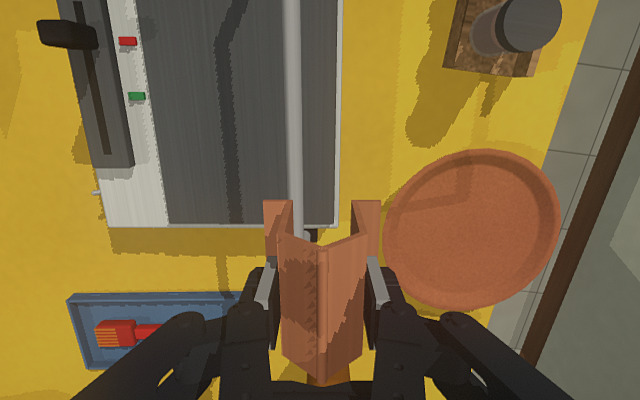

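```bash
python3 - <<'E'
from h import *
im=cv2.cvtColor(cv2.imread('pics/w11.png'),cv2.COLOR_BGR2RGB)
crop(cv2.convertScaleAbs(im,alpha=1.3),240,0,120,250,'w11z.png',2.4)
for v in (5,60,120,170): print(v,im[v,275:315].astype(int).sum(1)//3)
E
```

```text
5 [ 76  76  76  76  77  77  78  94 104 118 128 138 142 144 148 151 150 152
 148 144 142 139 136 130 126  90  75  76  76  79  78  78  79  79  78  78
  79  78  78  78]
60 [ 79  77  75  77  77  79  77  77  87  98 112 125 136 145 148 147 151 149
 151 150 145 143 140 135 132 126  82  75  80  80  81  81  80  79  80  80
  79  80  81  80]
120 [ 77  74  77  77  76  78  79  79  76  76  94 103 116 132 147 148 148 148
 148 151 149 146 144 141 136 132 129  82  76  81  83  82  81  77  80  79
  81  81  82  82]
170 [ 78  78  73  76  78  77  77  78  81  79  77  81  97 112 126 140 149 147
 148 147 150 150 147 144 141 135 133 111  80  78  82  81  80  78  79  79
  81  81  81  81]
```

View pics/w11z.png

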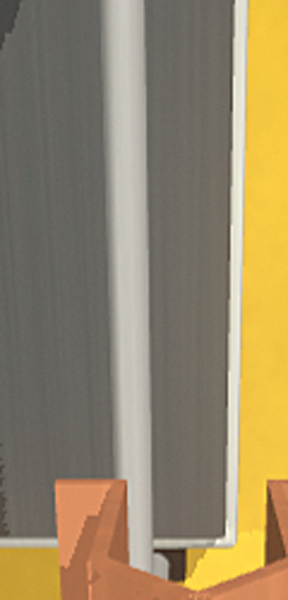

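```bash
python3 - <<'E'
from h import *
w=wload('w11.png'); h=np.array([.67592,-.12921])
P=np.array([wonz(w,(a+b)/2,v,.171)[:2] for v,a,b in[(5,282,299.7),(60,283.3,301),(120,284.8,302),(170,286.5,302.5)]])
print(P)
d=P[0]-P[-1];print('ang',np.degrees(np.arctan2(d[1],d[0])))
a=np.radians(97.2);u=np.array([np.cos(a),np.sin(a)]);n=np.array([np.sin(a),-np.cos(a)])
print('perp offset of bar from TCP (mm, +away)',(P-h)@n*1000, 'along',(P-h)@u)
# plate -y corner edge back
print('plate back right corner',wonz(w,337,227,.06), 'expected', )
E
```

```text
[[ 6.41297179e-01  4.50247292e-04]
 [ 6.45237948e-01 -3.14228631e-02]
 [ 6.49875250e-01 -6.98857951e-02]
 [ 6.54191796e-01 -1.05331920e-01]]
ang 96.9499436984802
perp offset of bar from TCP (mm, +away) [-18.09907174 -18.18413723 -18.40408505 -18.5641533 ] along [0.13297723 0.10086154 0.06212069 0.02641306]
plate back right corner [ 0.7026281  -0.19212032  0.06      ] expected
```

Request:
carry_out(
  steps="-18.5 0 0 0;0 0 0 0;0 0 -25 0;0 0 -25 0;0 0 -25 0;0 0 -20 0;0 0 -15 0;0 0 -8 0;0 0 -4 0;0 0 0 0;0 0 0 0",
)

```text
time: 21.38
ee_pos: [0.6581, -0.1298, 0.1519]
eef_rot: [179.9, 0.0, 97.2]
wrist_force: [-0.3, 0.2, -1.1]
finger_gap: 0.0354
```

```bash
python3 - <<'E'
from h import *
s=arm.state();print(s['ee_pos'],s['eef_rot'],s['finger_gap'],s['wrist_force'])
w,im=wsnap('w12.png')
im=snap('side','s12.png');crop(im,240,160,150,130,'s12z.png',5)
E
```

```text
[ 0.65808827 -0.12979336  0.15193589] [1.79948815e+02 2.38088731e-02 9.72220255e+01] 0.035368003687686146 [-0.28725458  0.21642505 -1.11973374]
```

View pics/w12.png

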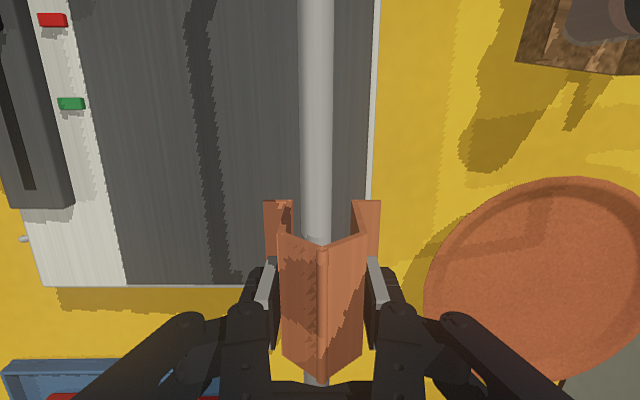

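View pics/s12z.png

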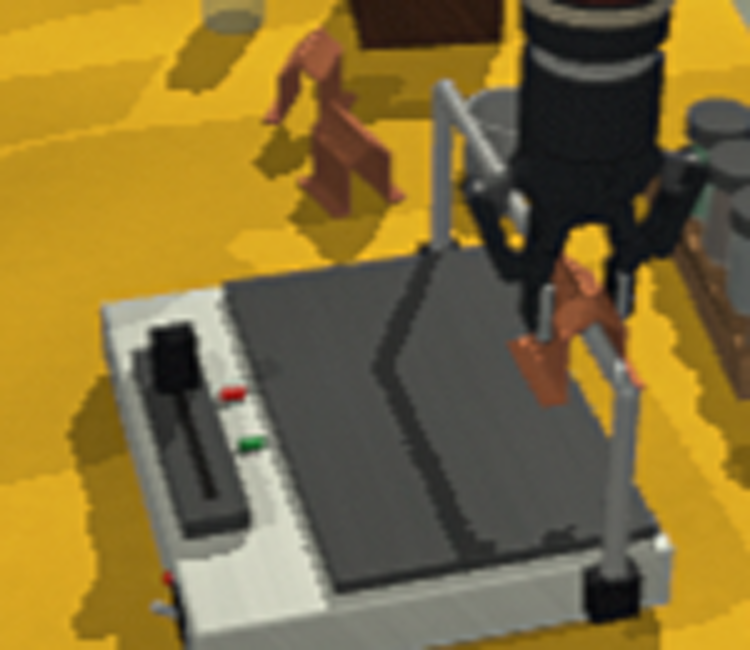

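Request:
carry_out(
  steps="0 0 -3 0;0 0 0 0;0 0 0 0",
)

```text
time: 21.85
ee_pos: [0.658, -0.1299, 0.1499]
eef_rot: [179.9, 0.1, 97.2]
wrist_force: [-3.7, 0.6, 10.4]
finger_gap: 0.0356
```

Request:
carry_out(
  steps="0 0 0 0;0 0 0 0;0 0 0 0;0 0 0 0;0 0 20 0;0 0 30 0;0 0 40 0;0 0 40 0;0 0 0 0",
  claw=64,
)

```text
time: 22.98
ee_pos: [0.6593, -0.1302, 0.2818]
eef_rot: [179.7, 0.1, 97.2]
wrist_force: [0.1, 0.3, -0.4]
finger_gap: 0.064
```

```bash
python3 - <<'E'
from h import *
s=arm.state();print(s['ee_pos'],s['eef_rot'],s['finger_gap'],s['wrist_force'])
w,im=wsnap('w13.png')
im=snap('side','s13.png');crop(im,240,160,150,130,'s13z.png',5)
im=snap('top','t13.png');crop(im,160,150,160,120,'t13z.png',5)
E
```

```text
[ 0.65925928 -0.1301683   0.28181881] [1.79690040e+02 1.40742479e-01 9.72222087e+01] 0.06395476083434094 [ 0.05119693  0.31097525 -0.35158877]
```

View pics/s13z.png

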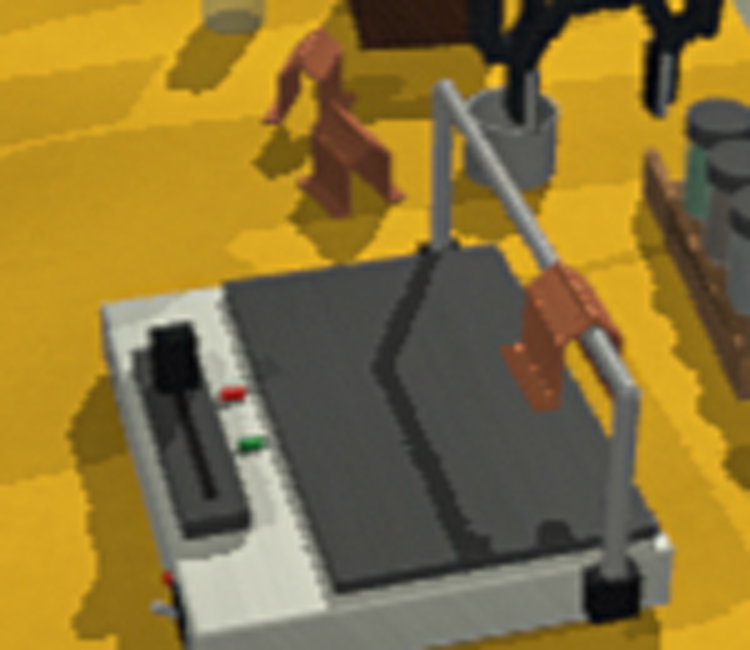

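View pics/t13z.png

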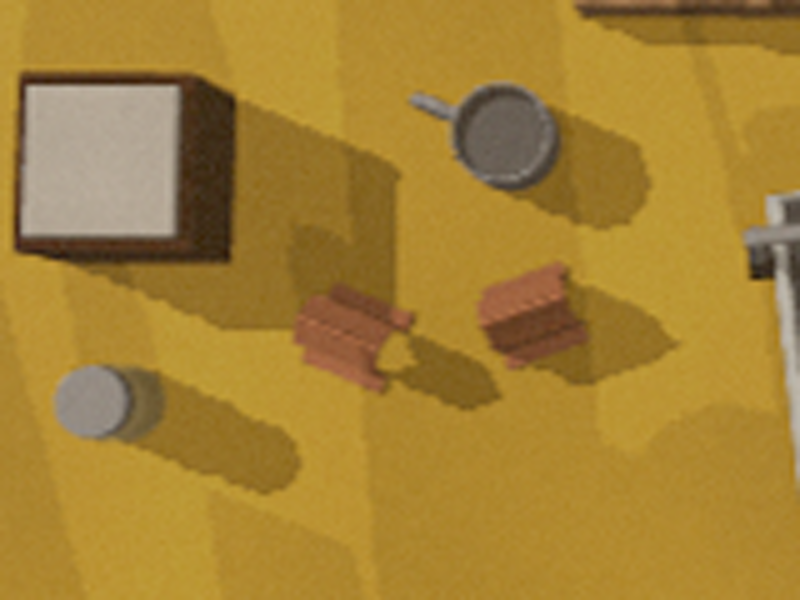

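Request:
carry_out(
  steps="-8 40 0 0;-9 52 0 2;-9 52 0 2;-9 52 0 2;-9 52 0 2;-9 52 0 2;-9 52 0 2.4;-9 52 -10 0;-2 6 -10 0;0 0 0 0;0 0 0 0",
  claw=68,
)

```text
time: 24.5
ee_pos: [0.585, 0.2789, 0.2581]
eef_rot: [-180.0, 0.0, 109.5]
wrist_force: [-0.0, 0.4, -0.7]
finger_gap: 0.0675
```

```bash
python3 - <<'E'
from h import *
s=arm.state();print(s['ee_pos'],s['eef_rot'],s['finger_gap'],s['wrist_force'])
w,im=wsnap('w14.png')
crop(cv2.convertScaleAbs(im,alpha=1.5,beta=10),230,70,190,140,'w14z.png',4)
E
```

```text
[0.58499429 0.278945   0.25814113] [-1.79964588e+02  1.91738503e-02  1.09539969e+02] 0.06748741458897868 [-0.04653573  0.42414722 -0.69948194]
```

View pics/w14z.png

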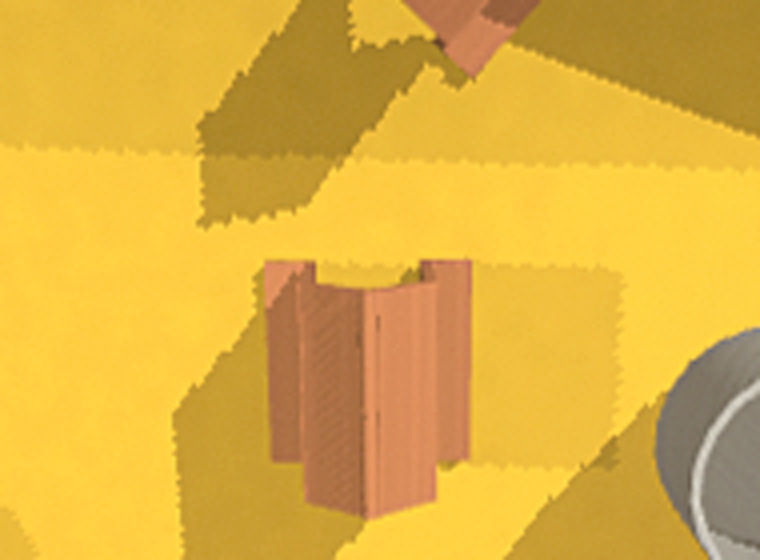

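```bash
python3 - <<'E'
from h import *
crest('w14.png',(367,290),(367,520),4,230,70)
w=wload('w14.png')
q=np.array([wonz(w,u/4+230,v/4+70,.003) for u,v in[(265,262),(472,262),(270,463),(470,463)]])
print(np.round(q,4),np.mean(q,0))
d=q[:2].mean(0)-q[2:].mean(0);print(np.degrees(np.arctan2(d[1],d[0])))
E
```

```text
crest mid [0.5864 0.28   0.058 ] ang 109.5 len 0.0604
[[0.5489 0.2982 0.003 ]
 [0.605  0.318  0.003 ]
 [0.569  0.2416 0.003 ]
 [0.6259 0.2617 0.003 ]] [0.58719707 0.27985612 0.003     ]
109.91816457925088
```

Well aligned. Descending (+2, +1, −236).

Request:
carry_out(
  steps="2 1 -45 0;0 0 -45 0;0 0 -45 0;0 0 -45 0;0 0 -34 0;0 0 -22 0;0 0 0 0;0 0 0 0",
)

```text
time: 25.55
ee_pos: [0.5878, 0.281, 0.0236]
eef_rot: [179.9, 0.0, 109.6]
wrist_force: [0.7, 0.0, 0.8]
finger_gap: 0.0678
```

Request:
carry_out(
  steps="0 0 0 0;0 0 0 0;0 0 0 0;0 0 0 0;0 0 0 0;0 0 0 0",
  claw=25,
  force=25,
)

```text
time: 26.3
ee_pos: [0.5875, 0.2815, 0.0235]
eef_rot: [179.9, 0.0, 109.6]
wrist_force: [-0.2, -0.5, 6.0]
finger_gap: 0.0358
```

Request:
carry_out(
  steps="0 0 20 0;0 0 45 0;0 0 50 0;0 0 50 0;0 0 50 0;0 0 38 0;0 0 0 0;0 0 0 0",
)

```text
time: 27.3
ee_pos: [0.5863, 0.2812, 0.2745]
eef_rot: [-179.9, -0.0, 109.6]
wrist_force: [-0.3, 0.7, -1.2]
finger_gap: 0.0354
```

```bash
python3 - <<'E'
from h import *
s=arm.state();print(s['ee_pos'],s['eef_rot'],s['finger_gap'],s['wrist_force'])
w,im=wsnap('w15.png')
E
```

```text
[0.58632823 0.28123697 0.27445085] [-1.79938675e+02 -7.83003289e-04  1.09627925e+02] 0.035424121227959494 [-0.30768615  0.69214401 -1.24567499]
```

View pics/w15.png

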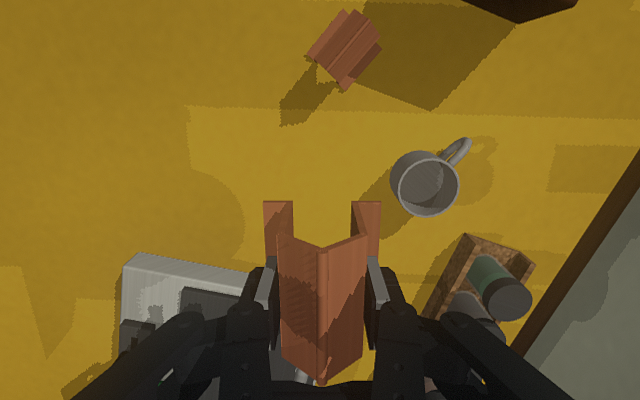

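Request:
carry_out(
  steps="7 -30 0 -2;9 -48 0 -2;9 -48 0 -2;9 -48 0 -2;9 -48 0 -2;9 -48 0 -2.4;9 -48 0 0;0 -7 0 0;0 0 0 0;0 0 0 0",
)

```text
time: 28.6
ee_pos: [0.6474, -0.0424, 0.2749]
eef_rot: [-180.0, -0.0, 97.3]
wrist_force: [-0.2, -0.8, -0.7]
finger_gap: 0.0358
```

```bash
python3 - <<'E'
from h import *
s=arm.state();print(s['ee_pos'],s['eef_rot'],s['finger_gap'],s['wrist_force'])
w,im=wsnap('w16.png')
for v in (5,60,120,170): 
    r=im[v,240:380].astype(int); print(v,[240+i for i in range(len(r)) if r[i].min()>105 and r[i].max()-r[i].min()<25])
E
```

```text
[ 0.64736345 -0.04237936  0.2748818 ] [-1.79952366e+02 -3.31267994e-02  9.72923443e+01] 0.03582552437750494 [-0.24280017 -0.79545385 -0.70146137]
5 [312, 313, 314, 315, 316, 317, 318, 319, 320, 321, 322, 323, 324, 325, 326, 327]
60 [312, 313, 314, 315, 316, 317, 318, 319, 320, 321, 322, 323, 324, 325, 326, 327, 355, 356, 357, 358, 359]
120 [312, 313, 314, 315, 316, 317, 318, 319, 320, 321, 322, 323, 324, 325, 326, 353, 354, 355, 356]
170 [313, 314, 315, 316, 317, 318, 319, 320, 321, 322, 323, 324, 325, 326, 352, 353, 354, 355]
```

View pics/w16.png

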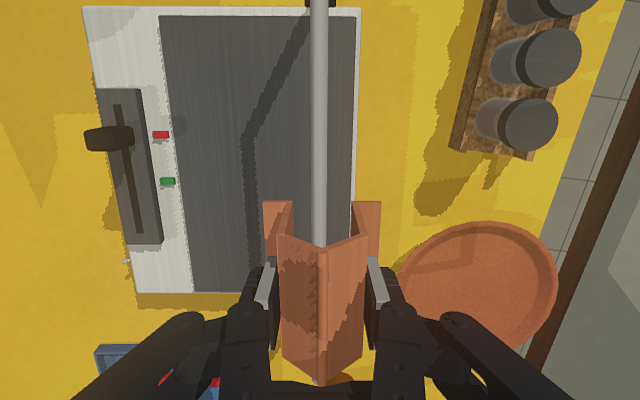

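Request:
carry_out(
  steps="0 0 -25 0;0 0 -25 0;0 0 -25 0;0 0 -20 0;0 0 -15 0;0 0 -8 0;0 0 -5 0;0 0 -1 0;0 0 0 0;0 0 0 0",
)

```text
time: 29.9
ee_pos: [0.648, -0.0438, 0.1518]
eef_rot: [180.0, 0.0, 97.2]
wrist_force: [0.5, 0.5, -0.7]
finger_gap: 0.0355
```

Request:
carry_out(
  steps="0 0 0 0;0 0 0 0;0 0 0 0;0 0 0 0;0 0 20 0;0 0 30 0;0 0 40 0;0 0 40 0;0 0 0 0",
  claw=64,
)

```text
time: 31.02
ee_pos: [0.6493, -0.044, 0.2848]
eef_rot: [179.7, 0.1, 97.2]
wrist_force: [0.6, -0.0, 0.4]
finger_gap: 0.0637
```

```bash
python3 - <<'E'
from h import *
s=arm.state();print(s['ee_pos'],s['eef_rot'],s['finger_gap'],s['wrist_force'])
im=snap('side','s17.png');crop(im,240,160,150,130,'s17z.png',5)
im=snap('top','t17.png');crop(im,160,150,160,120,'t17z.png',5)
E
```

```text
[ 0.64926652 -0.04396433  0.28476388] [1.79681177e+02 1.01801781e-01 9.72233930e+01] 0.06374069216411508 [ 0.64866027 -0.01438449  0.38060101]
```

View pics/s17z.png

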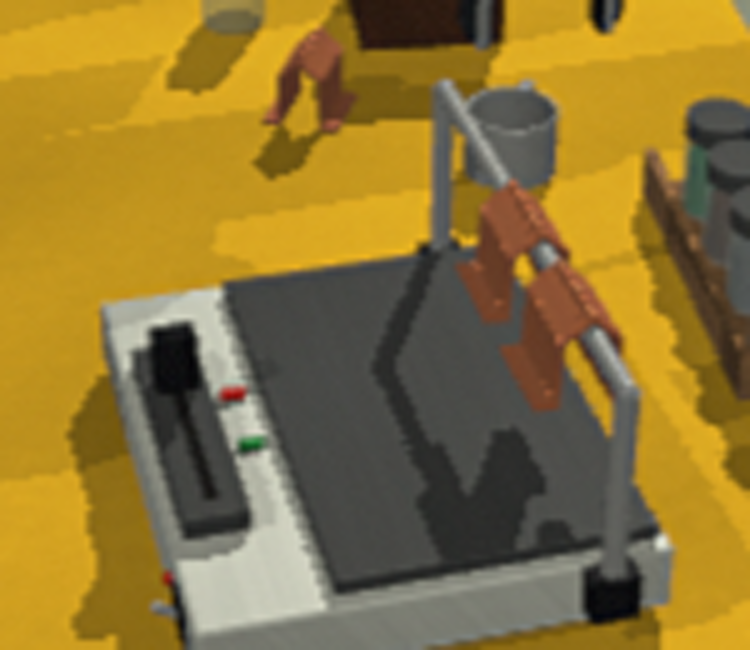

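View pics/t17.png

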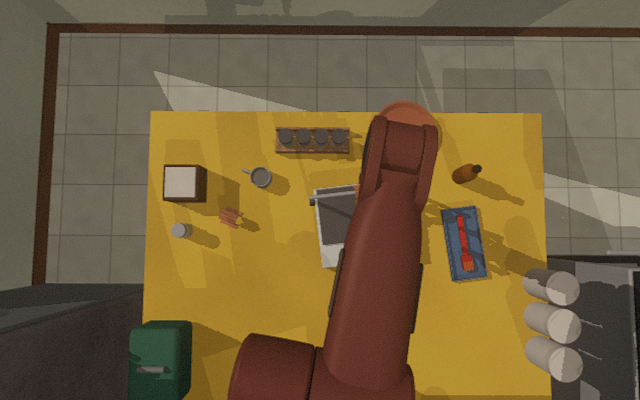

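Request:
carry_out(
  steps="-9 40 0 0;-9 50 0 -3;-9 50 0 -3;-9 50 0 -3;-9 50 0 -3;-9 50 0 -4;-9 50 0 -4;-9 50 -8 -4;-9 50 -8 -1;0 4 -8 0;0 0 0 0;0 0 0 0",
  claw=68,
)

```text
time: 32.62
ee_pos: [0.567, 0.399, 0.2572]
eef_rot: [-180.0, 0.0, 72.1]
wrist_force: [-0.1, 0.2, 0.6]
finger_gap: 0.0679
```

```bash
python3 - <<'E'
from h import *
s=arm.state();print(s['ee_pos'],s['eef_rot'],s['finger_gap'],s['wrist_force'])
w,im=wsnap('w18.png')
crop(cv2.convertScaleAbs(im,alpha=1.5,beta=10),230,70,190,140,'w18z.png',4)
E
```

```text
[0.5670446  0.39901513 0.2571844 ] [-1.79986903e+02  3.74075760e-02  7.21477532e+01] 0.06791042055518602 [-0.12900026  0.18929156  0.58819283]
```

View pics/w18z.png

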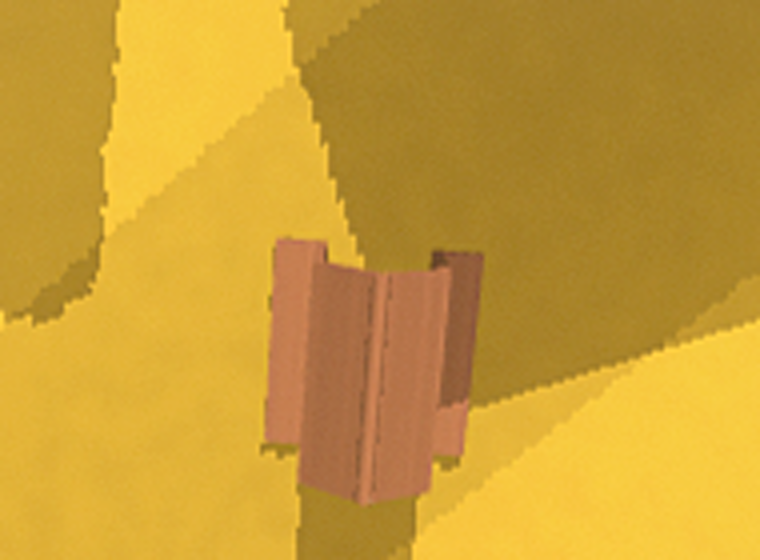

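```bash
python3 - <<'E'
from h import *
crest('w18.png',(381,273),(366,503),4,230,70)
w=wload('w18.png')
q=np.array([wonz(w,u/4+230,v/4+70,.003) for u,v in[(276,240),(484,253),(265,443),(462,457)]])
print(np.round(q,4),np.mean(q,0))
for d in (q[0]-q[2],q[1]-q[3]):print(np.degrees(np.arctan2(d[1],d[0])))
d=q[1]-q[0];print(np.degrees(np.arctan2(d[1],d[0])))
E
```

```text
crest mid [0.5709 0.4041 0.058 ] ang 68.5 len 0.0599
[[0.5543 0.4423 0.003 ]
 [0.6097 0.4205 0.003 ]
 [0.5315 0.3867 0.003 ]
 [0.5864 0.3644 0.003 ]] [0.57047719 0.40346446 0.003     ]
67.70352152178558
67.41432564161755
-21.461496131047404
```

Request:
carry_out(
  steps="4 5 -43 -3.9;0 0 -45 0;0 0 -45 0;0 0 -45 0;0 0 -34 0;0 0 -22 0;0 0 0 0;0 0 0 0",
)

```text
time: 33.67
ee_pos: [0.5718, 0.4052, 0.0248]
eef_rot: [179.9, -0.1, 68.3]
wrist_force: [-0.4, -0.3, 0.2]
finger_gap: 0.0678
```

Request:
carry_out(
  steps="0 0 0 0;0 0 0 0;0 0 0 0;0 0 0 0;0 0 0 0;0 0 0 0",
  claw=25,
  force=25,
)

```text
time: 34.42
ee_pos: [0.5715, 0.4056, 0.0246]
eef_rot: [179.9, -0.1, 68.3]
wrist_force: [-0.3, -0.8, 6.3]
finger_gap: 0.0356
```

Request:
carry_out(
  steps="0 0 20 0;0 0 45 0;0 0 50 0;0 0 50 0;0 0 50 0;0 0 38 0;0 0 0 0;0 0 0 0",
)

```text
time: 35.42
ee_pos: [0.5704, 0.4052, 0.2753]
eef_rot: [-180.0, 0.1, 68.3]
wrist_force: [-0.3, 0.1, -1.7]
finger_gap: 0.0356
```

```bash
python3 - <<'E'
from h import *
s=arm.state();print(s['ee_pos'],s['eef_rot'],s['finger_gap'],s['wrist_force'])
w,im=wsnap('w19.png')
E
```

```text
[0.5703975  0.40517942 0.2753321 ] [-1.79956581e+02  5.27942551e-02  6.83250074e+01] 0.035597716849178576 [-0.25266205  0.14796735 -1.71987992]
```

View pics/w19.png

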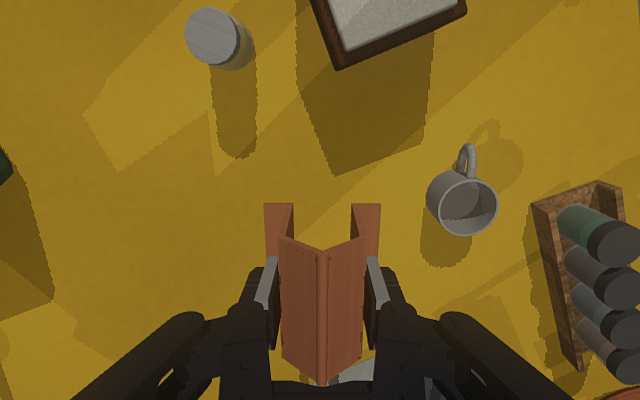

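Request:
carry_out(
  steps="7 -30 0 3;9 -48 0 4;9 -48 0 4;9 -48 0 4;9 -48 0 4;9 -48 0 4;9 -48 0 4;6 -40 0 1.9;0 -8 0 0;0 0 0 0;0 0 0 0",
)

```text
time: 36.85
ee_pos: [0.6373, 0.0405, 0.2759]
eef_rot: [-180.0, -0.0, 97.3]
wrist_force: [-0.4, -0.2, -0.1]
finger_gap: 0.0356
```

```bash
python3 - <<'E'
from h import *
s=arm.state();print(s['ee_pos'],s['eef_rot'],s['finger_gap'],s['wrist_force'])
w,im=wsnap('w20.png')
for v in (90,120,150,180): 
    r=im[v,240:380].astype(int); print(v,[240+i for i in range(len(r)) if r[i].min()>105 and r[i].max()-r[i].min()<25])
E
```

```text
[0.63734766 0.0405038  0.27588844] [-1.79957518e+02 -2.77990634e-02  9.72758139e+01] 0.03562209480574098 [-0.38386809 -0.15706227 -0.12979987]
90 [309, 312, 313, 314, 315, 316, 317, 318, 319, 320, 321, 322, 323, 324, 325, 326, 327, 328]
120 [312, 313, 314, 315, 316, 317, 318, 319, 320, 321, 322, 323, 324, 325, 326, 353, 354, 355, 356]
150 [313, 314, 315, 316, 317, 318, 319, 320, 321, 322, 323, 324, 325, 326, 352, 353, 354, 355]
180 [313, 314, 315, 316, 317, 318, 319, 320, 321, 322, 323, 324, 325, 351, 352, 353, 354]
```

View pics/w20.png

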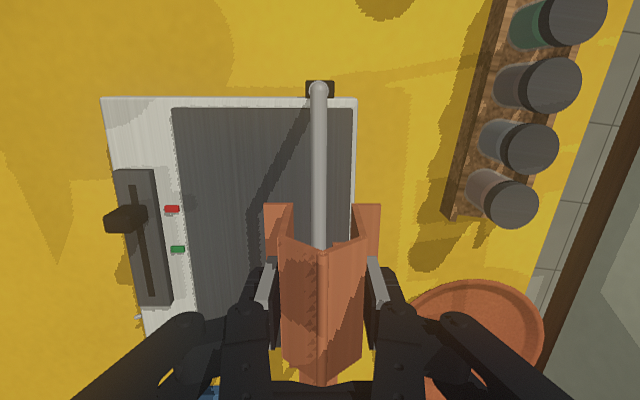

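Request:
carry_out(
  steps="0 0 -25 0;0 0 -25 0;0 0 -25 0;0 0 -20 0;0 0 -15 0;0 0 -8 0;0 0 -5 0;0 0 -1 0;0 0 0 0;0 0 0 0",
)

```text
time: 38.15
ee_pos: [0.638, 0.0392, 0.1528]
eef_rot: [180.0, 0.0, 97.2]
wrist_force: [0.4, -0.1, 0.2]
finger_gap: 0.0355
```

Request:
carry_out(
  steps="0 0 0 0;0 0 0 0;0 0 0 0;0 0 0 0;0 0 20 0;0 0 30 0;0 0 40 0;0 0 40 0;-40 0 0 0;-50 0 0 0;-50 0 0 0;0 0 0 0",
  claw=64,
)

```text
time: 39.65
ee_pos: [0.4944, 0.0396, 0.2827]
eef_rot: [-179.9, -0.0, 97.2]
wrist_force: [0.2, 0.5, 0.5]
finger_gap: 0.0641
```

```bash
python3 - <<'E'
from h import *
s=arm.state();print(s['ee_pos'],s['eef_rot'],s['finger_gap'],s['wrist_force'])
im=snap('side','s21.png');crop(im,240,160,150,130,'s21z.png',5)
im=snap('top','t21.png');w,im=wsnap('w21.png')
E
```

```text
[0.49444456 0.03955568 0.28265612] [-1.79925181e+02 -1.29877231e-02  9.72301026e+01] 0.06408242204755851 [0.15246331 0.53641809 0.48252365]
```

View pics/s21z.png

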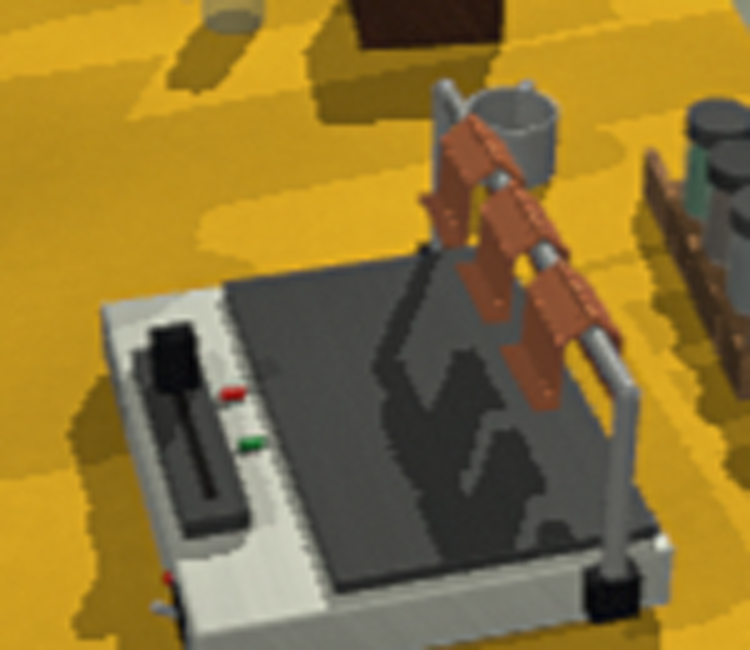

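View pics/t21.png

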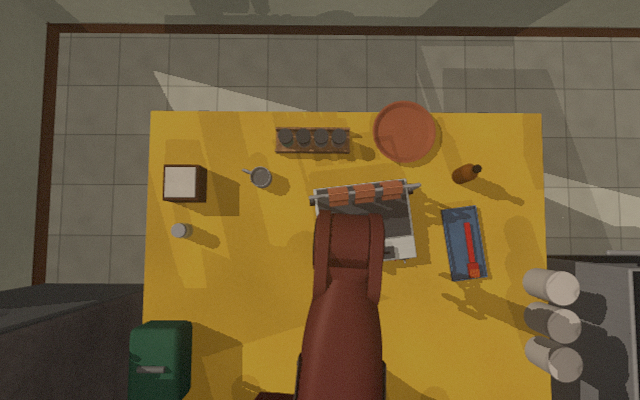

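View pics/w21.png

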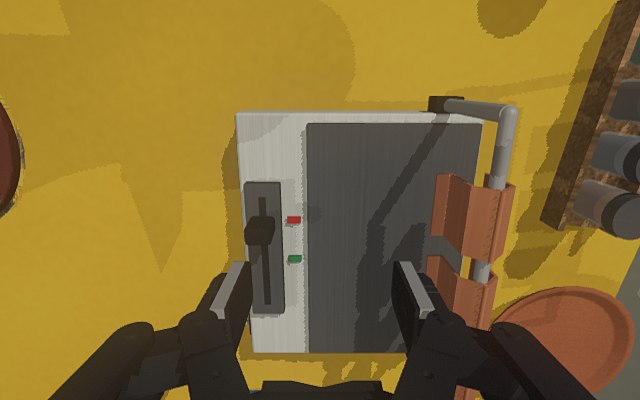

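Request:
carry_out(
  steps="-6 -8 0 10;-6 -8 0 10;-6 -8 0 10;-6 -8 0 10;-6 -8 0 10;-6 -8 0 10;-6 -8 0 10;-6 -8 0 10;-3 -8 0 10;0 0 0 0;0 0 0 0",
  claw=55,
)

```text
time: 41.18
ee_pos: [0.4474, -0.0327, 0.2822]
eef_rot: [180.0, 0.0, -173.0]
wrist_force: [0.7, 0.3, -0.5]
finger_gap: 0.055
```

```bash
python3 - <<'E'
from h import *
s=arm.state();print(s['ee_pos'],s['eef_rot'],s['finger_gap'],s['wrist_force'])
w,im=wsnap('w22.png')
crop(cv2.convertScaleAbs(im,alpha=1.6,beta=20),220,130,200,95,'w22z.png',4)
im=cv2.cvtColor(cv2.imread('pics/t21.png'),cv2.COLOR_BGR2RGB)
crop(im,420,190,100,100,'t21z.png',6)
E
```

```text
[ 0.44744568 -0.03270404  0.28222257] [ 1.79993053e+02  4.30726334e-03 -1.73014761e+02] 0.055024577912346946 [ 0.70022274  0.32564813 -0.53970727]
```

View pics/w22z.png

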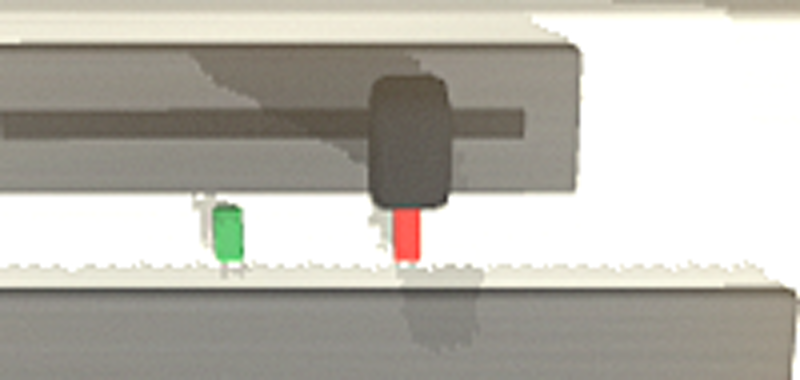

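View pics/t21z.png

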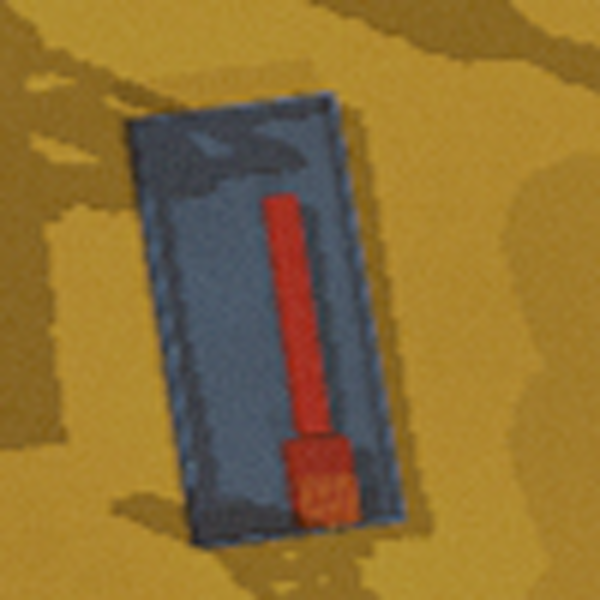

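Request:
carry_out(
  steps="-3 0 -40 0;0 0 -45 0;0 0 -45 0;0 0 -40 0;0 0 -27 0;0 0 0 0;0 0 0 0",
)

```text
time: 42.1
ee_pos: [0.4446, -0.0328, 0.0862]
eef_rot: [-180.0, 0.1, -172.8]
wrist_force: [-0.2, -0.2, 0.7]
finger_gap: 0.0551
```

Request:
carry_out(
  steps="0 0 0 0;0 0 0 0;0 0 0 0;0 0 0 0;0 0 0 0",
  claw=10,
  force=20,
)

```text
time: 42.72
ee_pos: [0.4444, -0.0328, 0.0862]
eef_rot: [-180.0, 0.1, -172.8]
wrist_force: [-0.9, 0.9, 7.1]
finger_gap: 0.0193
```

Request:
carry_out(
  steps="1 -6 0 0;1.5 -11 0 0;1.5 -12 0 0;1.3 -11 0 0;1 -7 0 0;0 -3 0 0;0 0 0 0;0 0 0 0;0 0 0 0",
)

```text
time: 43.85
ee_pos: [0.4507, -0.0833, 0.0862]
eef_rot: [-179.9, 0.1, -172.8]
wrist_force: [-1.0, -2.2, 5.3]
finger_gap: 0.0196
```

```bash
python3 - <<'E'
from h import *
s=arm.state();print(s['ee_pos'],s['eef_rot'],s['finger_gap'],s['wrist_force'])
h=s['ee_pos']
for r,n in (([.4745,-.0275],'red'),([.4800,-.0775],'green')):
    a=np.radians(7.2);print(n,(np.array(r)-h[:2])@[-np.sin(a),np.cos(a)])
E
```

```text
[ 0.45068612 -0.08329216  0.08621752] [-1.79916931e+02  7.78371539e-02 -1.72805704e+02] 0.019573830122318607 [-0.99554196 -2.16085698  5.29770757]
red 0.05236755395669099
green 0.0020724861063634143
```

Request:
carry_out(
  steps="0 0 0 0;0 0 0 0;0 0 0 0;0 0 30 0;0 0 40 0;0 0 50 0;0 0 50 0;0 0 0 0;0 0 0 0",
  claw=50,
)

```text
time: 44.98
ee_pos: [0.4498, -0.0826, 0.2549]
eef_rot: [180.0, -0.0, -172.8]
wrist_force: [-0.2, -0.1, -0.7]
finger_gap: 0.0502
```

```bash
python3 - <<'E'
from h import *
s=arm.state();print(s['ee_pos'],s['eef_rot'],s['finger_gap'],s['wrist_force'])
w,im=wsnap('w23.png')
crop(cv2.convertScaleAbs(im,alpha=1.6,beta=20),250,130,200,95,'w23z.png',4)
E
```

```text
[ 0.44975048 -0.08262859  0.25486681] [ 1.79990411e+02 -2.46191930e-02 -1.72781602e+02] 0.050244572653481125 [-0.20972671 -0.11377898 -0.66173446]
```

View pics/w23z.png

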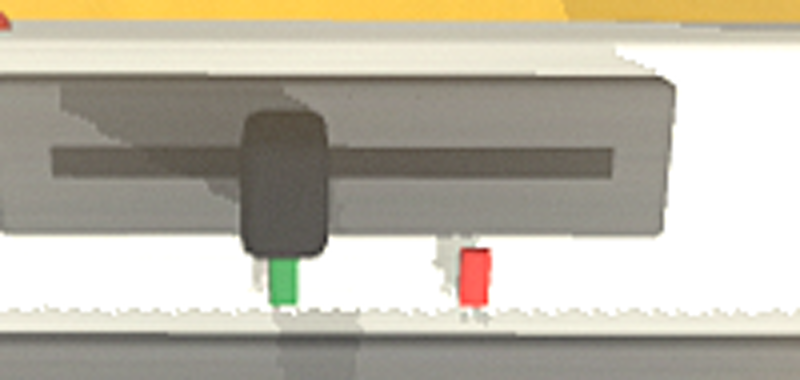

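View pics/w23.png

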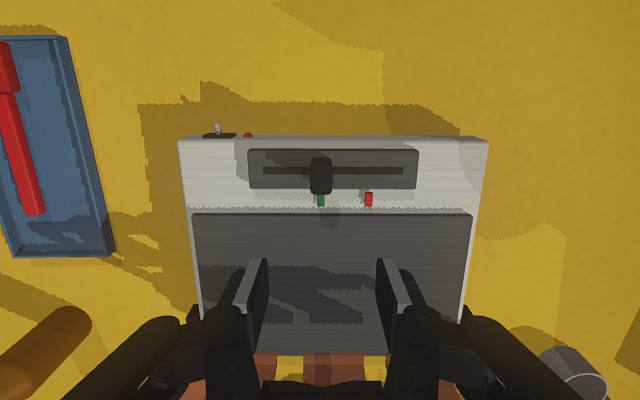

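Slider is on green: grip at column 284, tab at 283 in the zoomed picture. The brush was knocked toward the tray's near end, so I'll look closer.

Request:
carry_out(
  steps="4 -36 0 0;6 -50 0 0;6 -50 0 0;6 -50 0 0;6 -50 0 0;6 -50 0 0;4 -36 0 0;0 0 0 0;0 0 0 0",
)

```text
time: 46.15
ee_pos: [0.4876, -0.4038, 0.254]
eef_rot: [179.9, -0.1, -172.8]
wrist_force: [0.1, 0.4, -0.4]
finger_gap: 0.0499
```

```bash
python3 - <<'E'
from h import *
s=arm.state();print(s['ee_pos'],s['eef_rot'],s['finger_gap'],s['wrist_force'])
w,im=wsnap('w24.png')
E
```

```text
[ 0.48755135 -0.40380636  0.25396354] [ 1.79868821e+02 -7.71046839e-02 -1.72784845e+02] 0.049914527667341134 [ 0.08366374  0.43098511 -0.41334256]
```

View pics/w24.png

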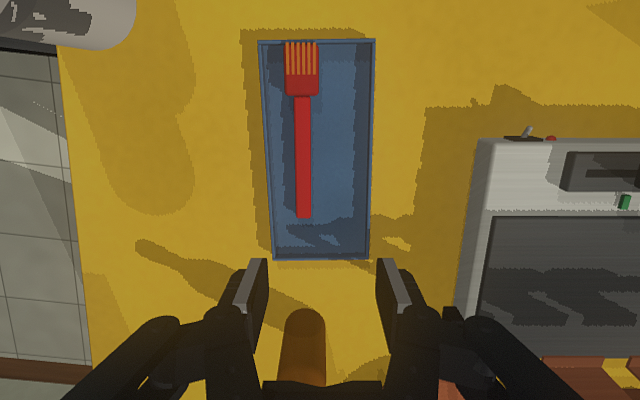

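```bash
python3 - <<'E'
from h import *
w=wload('w24.png')
a,b=wonz(w,304,217,.016),wonz(w,301,43,.02)
c=(a+b)/2;print('brush',c,np.linalg.norm(a-b),np.degrees(np.arctan2(*(b-a)[1::-1])))
q=np.array([wonz(w,*p,.018) for p in[(258,41),(375,39),(369,258),(274,259)]]);print(q,q.mean(0))
d=(q[2]+q[3]-q[0]-q[1]);d/=np.linalg.norm(d);print('along',(c-q.mean(0))@d,'ang',np.degrees(np.arctan2(d[1],d[0])))
im=cv2.cvtColor(cv2.imread('pics/w24.png'),cv2.COLOR_BGR2RGB)
crop(cv2.convertScaleAbs(im,alpha=1.4,beta=10),240,25,150,120,'w24z.png',5)
E
```

```text
brush [ 0.46204461 -0.42571841  0.018     ] 0.18852219090200825 -172.95897248335265
[[ 0.37187437 -0.48046581  0.018     ]
 [ 0.3554145  -0.3640528   0.018     ]
 [ 0.59895308 -0.32856535  0.018     ]
 [ 0.61471274 -0.44496658  0.018     ]] [ 0.48523867 -0.40451263  0.018     ]
along -0.026013442243751916 ang 8.303685991128381
```

View pics/w24z.png

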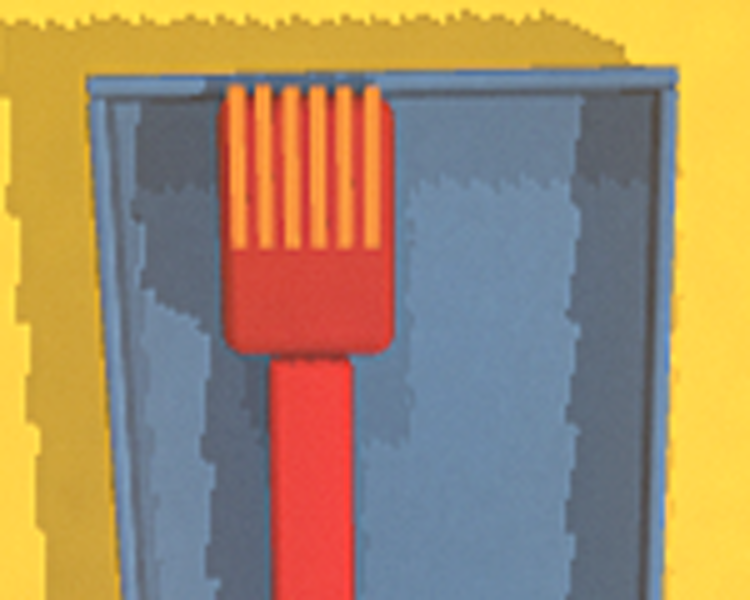

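Request:
carry_out(
  steps="-10 -8 -40 0;-10 -8 -50 0;-5 -5.5 -50 0;0 0 -40 0;0 0 -14 0;0 0 0 0;0 0 0 0",
  claw=32,
)

```text
time: 47.08
ee_pos: [0.4641, -0.4269, 0.0632]
eef_rot: [-179.9, 0.1, -172.8]
wrist_force: [0.4, 0.2, -0.4]
finger_gap: 0.032
```

```bash
python3 - <<'E'
from h import *
s=arm.state();print(s['ee_pos'],s['eef_rot'],s['finger_gap'],s['wrist_force'])
w,im=wsnap('w25.png')
E
```

```text
[ 0.46408856 -0.42688913  0.0632407 ] [-1.79864595e+02  9.25382389e-02 -1.72751387e+02] 0.03196139408511988 [ 0.38507658  0.2368789  -0.39972014]
```

View pics/w25.png

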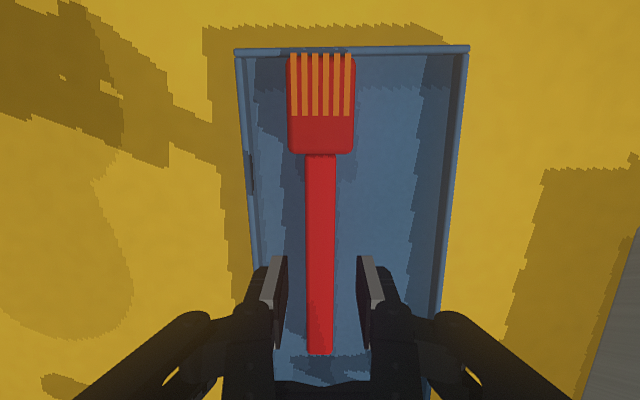

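Request:
carry_out(
  steps="0 2 -25 0;0 0 -18 0;0 0 -9 0;0 0 0 0;0 0 0 0",
)

```text
time: 47.75
ee_pos: [0.4634, -0.4246, 0.0099]
eef_rot: [-180.0, 0.0, -172.8]
wrist_force: [-0.3, -0.2, -0.6]
finger_gap: 0.0316
```

Request:
carry_out(
  steps="0 0 0 0;0 0 0 0;0 0 0 0;0 0 0 0;0 0 0 0",
  claw=5,
  force=25,
)

```text
time: 48.38
ee_pos: [0.4635, -0.4247, 0.0101]
eef_rot: [-179.9, 0.0, -172.8]
wrist_force: [-0.7, -0.5, 6.0]
finger_gap: 0.0173
```

Request:
carry_out(
  steps="0 0 8 0;0 0 12 0;8 4 0 0;9 8 0 0;8 9 0 0;0 0 0 0;0 0 -10 0;0 0 -9 0;0 0 0 0;0 0 0 0",
)

```text
time: 49.62
ee_pos: [0.4876, -0.4032, 0.0097]
eef_rot: [180.0, -0.0, -172.8]
wrist_force: [0.2, -0.2, -1.0]
finger_gap: 0.017
```

Request:
carry_out(
  steps="0 0 0 0;0 0 0 0;0 0 0 0;0 0 20 0;0 0 40 0;0 0 50 0;0 0 50 0;0 0 50 0;0 0 30 0;0 0 0 0;0 0 0 0",
  claw=40,
)

```text
time: 51.0
ee_pos: [0.4877, -0.4029, 0.2494]
eef_rot: [179.9, -0.0, -172.8]
wrist_force: [0.7, 0.3, -0.3]
finger_gap: 0.0397
```

```bash
python3 - <<'E'
from h import *
s=arm.state();print(s['ee_pos'],s['eef_rot'],s['finger_gap'],s['wrist_force'])
w,im=wsnap('w26.png')
im=snap('side','s26.png');crop(im,240,160,150,130,'s26z.png',5)
E
```

```text
[ 0.48772742 -0.40292244  0.24939037] [ 1.79947835e+02 -3.95200670e-02 -1.72778493e+02] 0.0397214020472065 [ 0.68338041  0.30859349 -0.2766359 ]
```

View pics/w26.png

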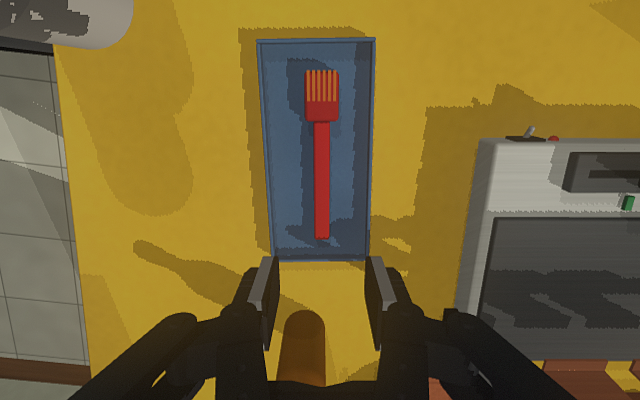

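View pics/s26z.png

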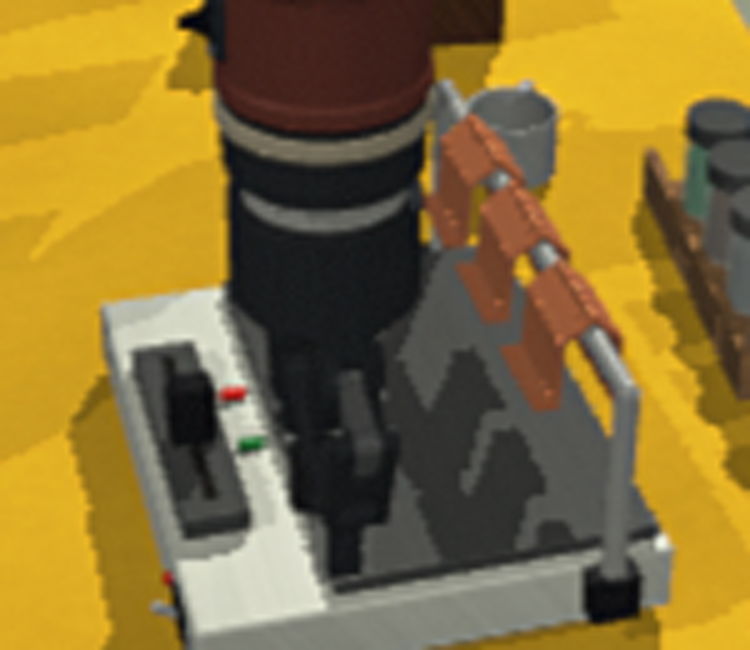

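```bash
python3 - <<'E'
from h import *
im=snap('top','t27.png');crop(im,300,170,200,120,'t27z.png',4)
print(arm.state()['time'])
E
```

```text
51.15
```

View pics/t27z.png

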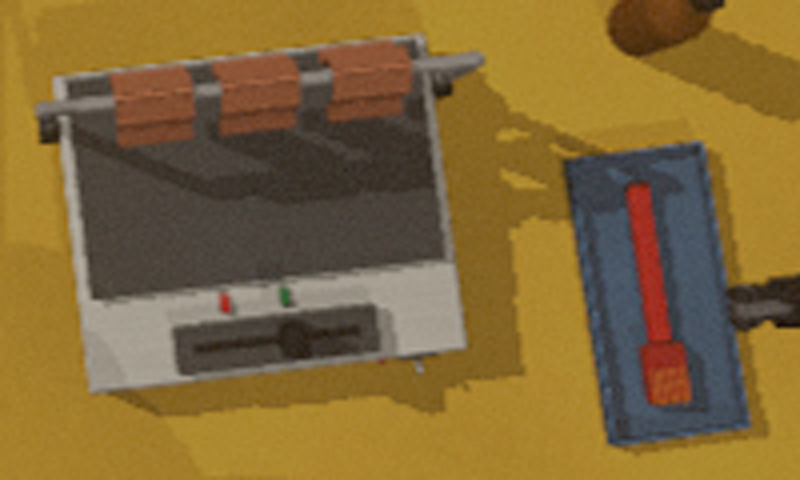

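The final top view shows all three formers on the bar, the slider at green, the brush centred in the tray, and the gripper clear of everything.

```bash
python3 -c "
from bench import arm
print(arm.job_done())"
```

```text
the job is handed in; nothing more can be done
None
```

I handed the job in at about 51 s on the robot's clock, with every step done in the order asked. The hand-in gives no verdict.

- **Brush:** I moved it from the plate to the tray. Later a knock pushed it about 26 mm toward the tray's near end. That was inside the 30 mm limit but close to it, so I re-gripped it and centred it again after setting the slider to green.
- **Slider:** I set it to red before hanging the formers, and to green after all three were on the bar. The wrist pictures show it within about 1 mm of each mark.
- **Formers:** Only three were there, and all three hang about 85 mm apart on the bar. The last side and top pictures show them straddling it with the gripper clear. I judged their tilt by eye and did not measure it.
- **Cup and jar:** I never touched them. In the pictures taken after the last pick-up, both stood where they started.

Nothing failed in the last checks. My estimates of the bar's position from different cameras disagreed by up to about 4 mm, so I aligned each former to the bar as seen by the wrist camera.

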